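# Load the full grain tin and set the feed ring

## Task

One of the two look-alike tins in the blue stand is full: find it by its weight, leave the empty one standing in the stand, and set the full tin down upright in the feeder's cradle, between the steel cheeks (they leave only its ends free, so put it down and change your grip on the way). Then turn the outer feed ring until its white line points at the green mark, without turning the red trim knob in its middle. Do not tip the tins over or disturb the other things on the bench.

Things in the scene. Friction and masses are not known exactly. Their poses are not given: they have to be found in the camera images.
- tin_p_mid (a point): one of two look-alike closed metal tins (bright body, pale label band, orange lid), an upright box 60 mm (its x) by 44 mm (its y) by 80 mm tall (z); this point is its centre, 40 mm above its underside. One tin is full (about 0.45 to 0.65 kg), the other empty (0.12 to 0.18 kg); which is which varies and cannot be seen.
- tin_q_mid (a point): one of two look-alike closed metal tins (bright body, pale label band, orange lid), an upright box 60 mm (its x) by 44 mm (its y) by 80 mm tall (z); this point is its centre, 40 mm above its underside. One tin is full (about 0.45 to 0.65 kg), the other empty (0.12 to 0.18 kg); which is which varies and cannot be seen. Either tin may stand at either place of the stand.
- stand: fixed blue-painted stand holding the two tins; origin under its centre at bench level. Its floor, 8 mm up, is 100 mm (x) by 190 mm (y). The tins stand at y = -55 and +55 mm, their 60 mm length along the stand's x. At each end of each tin (x = -37 and +37) rises a blue plate 32 mm wide and 6 mm thick, its top 86 mm above the bench, so here a tin can be gripped only across its 44 mm width (along the stand's y).
- pad_top (a point): centre of the top of a fixed black rubber pad, 120 x 120 mm, 4 mm high, on the open bench near the robot: a clear place to put a tin down and change the grip.
- feeder: fixed grain feeder; origin under the centre of its grey base (160 mm along x, 310 mm along y, 30 mm high), z up. The cradle is at y = +80 mm, the control pod (130 x 130 mm, flat top 50 mm above the bench) at y = -78 mm.
- cradle (a point): middle of the top of the cradle's yellow deck as it is when nothing stands on it, 45 mm above the bench; x, y, z along the feeder's. A tin stands here with its 60 mm length along x. Two steel cheeks at y = -26 and +26 (inner faces), 5 mm thick, 50 mm long in x, rise 85 mm above the deck, so here a tin can be held only by its 60 mm ends (along x), which are open. Two 5 mm high ridges on the deck at x = -35 and +35 (inner faces) bound the tin's place.
- deck (a joint): how far the sprung yellow deck has sunk, m: 0 when empty or under the empty tin; the full tin pushes it down 6 to 8 mm (8 mm is its stop).
- feed_ring (a joint): angle of the outer knob (feed ring) in rad; 0 when its white line points at the green mark, negative before that; turning it clockwise seen from above increases it. It starts between -2.4 and -1.8, ends its travel at -2.9 and +0.7, stays where it is left, and needs about 0.06 N m.
- ring_mid (a point): on the knobs' common upright axis, at mid height of the outer feed ring: a dark fluted ring 56 mm across, 24 mm tall, from 6 to 30 mm above the pod's top (56 to 80 mm above the bench), with a white line on its top and side. x points along the white line.
- green_mark (a point): centre of the green mark on the dial round the ring, 46 mm from the knobs' axis, in the feeder's +x direction from it.
- trim_line (a point): outer end of the white line on top of the inner trim knob: red, 24 mm across, standing on the axis above the ring from 80 to 105 mm above the bench; it turns freely at the lightest touch (0.01 N m). The point is 12 mm from the axis.
- jar: bystander, not needed: amber glass jar with a black lid, 52 mm across, 65 tall
- block: bystander, not needed: loose dark timber block 90 x 70 x 45 mm
- brush: bystander, not needed: hand brush lying flat
- paddle: bystander, not needed: flat dark paddle (spatula) lying flat
- cup: bystander, not needed: blue ceramic cup, 72 mm across, 80 tall
- weight: bystander, not needed: brass weight, 48 mm across, 35 tall

How it is judged:
On the way, in this order (a step that is already met when the one before it is completed fails the run):
1. the full tin stands in the feeder's cradle, let go, the deck sunk under it (value of joint deck above 0.004 m and ((horizontal distance between tin_p_mid and cradle below 0.009 m and angle between tin_p_mid's own z axis and vertical below 0.08 rad and z of tin_p_mid in the frame of cradle between 0.025 and 0.045 m and angle between the x axis of tin_p_mid and the x axis of feeder, either way round below 0.2 rad) or (horizontal distance between tin_q_mid and cradle below 0.009 m and angle between tin_q_mid's own z axis and vertical below 0.08 rad and z of tin_q_mid in the frame of cradle between 0.025 and 0.045 m and angle between the x axis of tin_q_mid and the x axis of feeder, either way round below 0.2 rad)) and contact force between the fingers and tin_p below 0.3 N and contact force between the fingers and tin_q below 0.3 N), for 0.2 s.
2. the feed ring's white line points at the green mark (value of joint feed_ring between -0.14 and 0.14 rad and velocity of joint feed_ring between -0.05 and 0.05 rad/s), for 0.2 s.
At the end, for the whole second after the job is handed in: Full tin at rest in the cradle (9 mm, 0.08 rad upright, 0.2 rad yaw, deck sunk over 4 mm); empty tin at rest upright (0.1 rad) on the stand's floor between the end plates; feed ring still, within 0.14 rad of the green mark; trim knob's line end within 2.8 mm (0.23 rad) of its start (all of step 2 and value of joint deck above 0.004 m and ((horizontal distance between tin_p_mid and cradle below 0.009 m and angle between tin_p_mid's own z axis and vertical below 0.08 rad and z of tin_p_mid in the frame of cradle between 0.025 and 0.045 m and angle between the x axis of tin_p_mid and the x axis of feeder, either way round below 0.2 rad and x of tin_q_mid in the frame of stand between -0.02 and 0.02 m and y of tin_q_mid in the frame of stand between -0.09 and 0.09 m and z of tin_q_mid in the frame of stand between 0.04 and 0.056 m and angle between tin_q_mid's own z axis and vertical below 0.1 rad) or (horizontal distance between tin_q_mid and cradle below 0.009 m and angle between tin_q_mid's own z axis and vertical below 0.08 rad and z of tin_q_mid in the frame of cradle between 0.025 and 0.045 m and angle between the x axis of tin_q_mid and the x axis of feeder, either way round below 0.2 rad and x of tin_p_mid in the frame of stand between -0.02 and 0.02 m and y of tin_p_mid in the frame of stand between -0.09 and 0.09 m and z of tin_p_mid in the frame of stand between 0.04 and 0.056 m and angle between tin_p_mid's own z axis and vertical below 0.1 rad)) and not (distance of trim_line from where it was at the start of the episode above 0.0028 m) and linear speed of each of tin_p, tin_q below 0.02 m/s); the robot touches nothing.
It fails at once if the red trim knob is turned (its line end moves more than 2.8 mm) (distance of trim_line from where it was at the start of the episode above 0.0028 m).
It fails at once if a tin is tipped over (more than 0.6 rad) (angle between any of tin_p_mid, tin_q_mid's own z axis and vertical above 0.6 rad).
It fails at once if a bystander is moved more than 30 mm (distance of any of jar, block, brush, paddle, cup, weight from where it was at the start of the episode above 0.03 m).
It also fails if it takes over 72 s, if anything falls off the work surface, if the arm or the gripper's body presses on something with over 40 N, if the wrist force passes 120 N, or if a joint passes its speed limit or range.

## Robot

A 6-joint arm with a two-finger parallel gripper is mounted at the origin on the work surface. World frame = base frame: x ahead of the robot, y to its left, z up, the work surface at z = 0. Lengths are in m, angles in rad, forces in N, time in s.
With the tool pointing down it reaches from about 0.35 to 0.725 m from the base axis. Payload 4.3 kg.
Tool frame: the origin (TCP) lies midway between the tips of the shut fingers; the grasp point (between the pads) lies 19 mm behind it; z points along the fingers, x is the direction in which the jaws open and shut, and the axes are right-handed (so a half turn about z gives the same grasp; the last joint's range is limited). The gripper opens to 85 mm and grips with 20 to 120 N. Pads are 22 mm wide; open, the fingers measure 114 mm over their backs; the gripper's body (76 mm by 85 mm) begins 54 mm behind the grasp point. The pads swing forward as they close: fully open they stand 13 mm farther back than shut.
Start: joints at [1.03, 0.377, 0.081, 1.274, 0, 1.46], TCP at [0.24, 0.522, 0.231] pointing down, gripper open.
Joint ranges: [-2.72, 2.72], [-0.84, 1.66], [-1.02, 1.22], [-1.77, 2.12], [-1.37, 1.28], [-3.14, 3.14]. Speed limits (rad/s): [2.57, 2.57, 3.14, 3.14, 3.14, 3.14].

## Interface

Orientations are given as a 3x3 rotation matrix whose columns are the frame's x, y, z axes.
In Python, from plant import r gives the robot as it stands. The module is installed in compiled form; this text tells all that it offers.
- The arm moves only by the tool step_arm, never from a script. Its argument "moves" is a list of rows, each an object with "travel": the shift along the world's x, y, z each as a share of 150 mm, from -1 to 1, a list of three; "roll": the turn about the world's z as a share of 0.5 rad, from -1 to 1; "claw": the opening, from 0 (shut) to 1 (fully open). A call has 1 to 5 rows; each row is the pose to reach, as a shift and turn from the pose commanded when the call began; what a row does not reach only later rows make up. A row lasts 1/10 s, in which the tool goes at most 50 mm and 8.59 degrees, less where a joint would pass 70% of its speed; a pose out of reach is approached as far as the arm can. A call with a number of a shift or a turn outside -1 to 1 is refused whole. A call with a gripper value outside its range is refused whole. The fingers move at their own pace and stop on an object; "force" is the grip in N (left out, the last holds). Time passes only in rows, so rows that repeat a pose let the fingers close. It gives the time, the measured TCP pose, the force and the opening at its end, in the units of the state.
- r.get_state(): the state, without advancing time (a new reading comes with each control period).
- r.grab_frame(name): name is "side" or "top" or "wrist"; returns a dict with "color" (384x512x3 uint8, blue, green, red), "fov_y" (degrees; the focal length in pixels is half the picture's height over the tangent of half this angle, whatever the lens; pixels are square), "cx", "cy" (the principal point, pixels), "k1" (the pictures are not rectified: a ray, as slopes to the right and down, at radius r is drawn at 1 + k1 r^2 times it, then the intrinsics apply), "camera_from_world" (4x4, takes a point from world to camera coordinates). Camera axes: x right, y down, z forward; pixel columns grow to the right and rows downward; lengths in m; the calibration is good to about 2 mm. A picture is of the moment at which its call begins. There is no depth.
- r.hand_in(): hands the job in, once; it reports no verdict.
The state is a dict: "t": time; "joint_positions": joint angles; "joint_velocities": joint speeds; "joint_torque": joint torques, N m; "position": TCP position; "eef_rot": TCP orientation; "wrist_force": force on the tool from outside, world axes, zero at the start; "ft_torque": the same for the moment, N m; "width": finger opening in m.
Only numpy, scipy, OpenCV 4.12 (cv2) and the standard library are available. Lean on these libraries where they do the work, as an engineer would, in place of code of your own. Each camera call takes 0.05 s, during which the arm holds its last target.

## Working session

There is one attempt and no reset: what is moved stays moved. The work goes in short steps, Python scripts to look and compute and a tool call to move; the robot and the scene stay as the last step left them, time stands still between calls to the robot, and variables do not carry over. Pictures are saved under pics/ and viewed, and the job is handed in when it is done.

Besides the shell and the picture viewer there is one more tool, called after "Emit:" as name(argument=value, ...) on one line, values as JSON. step_arm: Moves the arm, as the interface text tells. Shift numbers are shares of 150 mm and turn numbers shares of 0.5 rad, none past 1 either way. Its arguments: {"type":"object","properties":{"moves":{"type":"array","items":{"type":"object","properties":{"travel":{"type":"array","items":{"type":"number","minimum":-1,"maximum":1}},"roll":{"type":"number","minimum":-1,"maximum":1},"claw":{"type":"number"}}}},"force":{"type":"number"}},"required":["moves"]}

```bash
mkdir -p pics; cat > h.py <<'E'
import numpy as np, cv2
from plant import r
def grab(n,fn=None):
    f=r.grab_frame(n)
    if fn: cv2.imwrite('pics/'+fn,f['color'])
    np.savez('pics/last_%s.npz'%n,**{k:np.array(v) for k,v in f.items()})
    return f
def load(n):
    d=np.load('pics/last_%s.npz'%n); return {k:d[k] for k in d}
def K(f):
    h=f['color'].shape[0]; F=h/2/np.tan(np.radians(float(f['fov_y']))/2)
    return F
def ray(f,u,v):
    F=K(f); x=(u-float(f['cx']))/F; y=(v-float(f['cy']))/F
    k=float(f['k1']); a,b=x,y
    for _ in range(30):
        s=1+k*(a*a+b*b); a,b=x/s,y/s
    T=np.array(f['camera_from_world']); R=T[:3,:3]; t=T[:3,3]
    return -R.T@t, R.T@np.array([a,b,1.])
def onz(f,u,v,z):
    o,d=ray(f,u,v); return o+d*(z-o[2])/d[2]
def proj(f,p):
    T=np.array(f['camera_from_world']); c=T[:3,:3]@np.array(p)+T[:3,3]
    a,b=c[0]/c[2],c[1]/c[2]; s=1+float(f['k1'])*(a*a+b*b); F=K(f)
    return F*a*s+float(f['cx']),F*b*s+float(f['cy'])
E
python3 - <<'E'
from h import *
for n in ['side','top','wrist']:
    f=grab(n,n+'0.png'); o,d=ray(f,256,192); print(n,f['fov_y'],f['k1'],f['cx'],f['cy'],o.round(3),d.round(3))
s=r.get_state(); print({k:np.round(v,3) for k,v in s.items()})
E
```

```text
side 57.739977971428424 0.014502041677055249 258.38924705981896 189.65225092978477 [ 0.246 -0.821  0.579] [ 0.298  0.809 -0.506]
top 54.9279053027183 -0.08164780842733045 254.60504109576644 192.82767489666685 [ 0.322 -0.013  1.283] [ 0.17  -0.017 -0.985]
wrist 60.362536960637954 -0.037606359210935816 252.60731846503273 195.6547771861885 [0.164 0.556 0.373] [ 0.284 -0.122 -0.951]
{'t': np.float64(0.15), 'joint_positions': array([1.03 , 0.378, 0.08 , 1.274, 0.   , 1.461]), 'joint_velocities': array([ 0.001, -0.001,  0.003, -0.001, -0.   , -0.001]), 'joint_torque': array([ 1.0000e-03, -4.6404e+01,  2.7017e+01,  1.4000e-02, -0.0000e+00,
        0.0000e+00]), 'position': array([0.24 , 0.522, 0.231]), 'eef_rot': array([[ 0.418,  0.909, -0.001],
       [ 0.909, -0.418, -0.001],
       [-0.002, -0.   , -1.   ]]), 'wrist_force': array([ 0.023,  0.141, -0.25 ]), 'ft_torque': array([-0.023, -0.002,  0.01 ]), 'width': np.float64(0.085)}
```

View pics/top0.png

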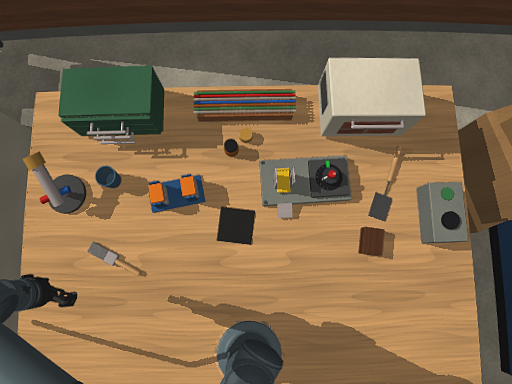

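View pics/side0.png

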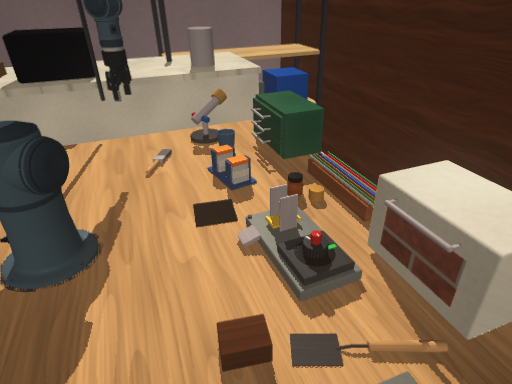

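View pics/wrist0.png

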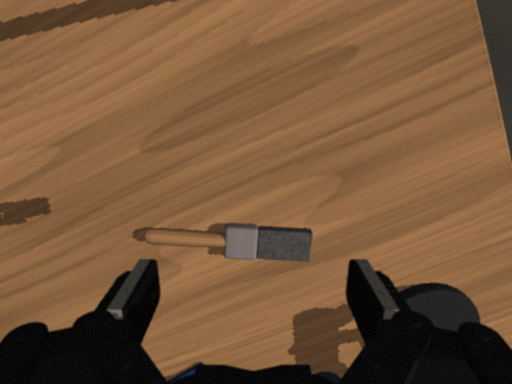

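```bash
python3 - <<'E'
from h import *
f=load('top'); im=f['color']
g=cv2.resize(im[140:250,130:370],None,fx=3.3,fy=3.3,interpolation=cv2.INTER_CUBIC); cv2.imwrite('pics/topz.png',g)
hsv=cv2.cvtColor(im,cv2.COLOR_BGR2HSV)
def m(lo,hi,z,name,mn=15,box=(130,370,140,250)):
    k=cv2.inRange(hsv,lo,hi); q=np.zeros_like(k); q[box[2]:box[3],box[0]:box[1]]=k[box[2]:box[3],box[0]:box[1]]
    n,l,st,c=cv2.connectedComponentsWithStats(q)
    for i in range(1,n):
        if st[i,4]>=mn:
            pts=np.argwhere(l==i)[:,::-1].astype(np.float32)
            w=np.array([onz(f,u,v,z)[:2] for u,v in pts],np.float32)
            rc=cv2.minAreaRect(w)
            print(name,st[i],c[i].round(1),'mean',w.mean(0).round(4),'rect',np.round(rc[0],4),np.round(rc[1],4),round(rc[2],1))
m((5,160,150),(16,255,255),.088,'orange')
m((105,100,40),(125,255,255),.008,'blue')
m((22,150,120),(35,255,255),.045,'yellow')
m((45,120,80),(75,255,255),.052,'green',4)
m((0,180,120),(4,255,255),.105,'red',5)
m((0,0,0),(180,120,45),.004,'black',200)
E
```

```text
orange [180 176  16  20 239] [187.2 185.7] mean [0.5529 0.1928] rect [0.553  0.1931] [0.0615 0.0435] 10.5
orange [148 183  16  20 241] [155.6 192.6] mean [0.5319 0.2969] rect [0.5322 0.2973] [0.0609 0.0443] 10.9
blue [151 175  54  37 744] [178.6 195.7] mean [0.5334 0.2366] rect [0.5425 0.2458] [0.0967 0.1868] 11.1
blue [149 181  10   3  16] [153.2 182.1] mean [0.5835 0.3274] rect [0.5833 0.3264] [0.0066 0.0321] 8.5
yellow [277 168  14  25 289] [283.  180.3] mean [ 0.5737 -0.1275] rect [ 0.575 -0.126] [0.0826 0.0446] 3.0
green [326 161   4   7  25] [327.4 163.9] mean [ 0.6273 -0.2822] rect [ 0.6269 -0.2823] [0.0104 0.0214] 86.8
red [328 170   8   8  36] [331.1 173.6] mean [ 0.5812 -0.2809] rect [ 0.5807 -0.283 ] [0.0208 0.0241] 43.4
black [316 164  27  26 346] [328.7 178.6] mean [ 0.5853 -0.2941] rect [ 0.5931 -0.2959] [0.0934 0.0916] 87.2
black [ 218  207   37   37 1121] [235.8 225.4] mean [0.4262 0.0377] rect [0.4265 0.038 ] [0.1169 0.1158] 82.0
```

View pics/topz.png

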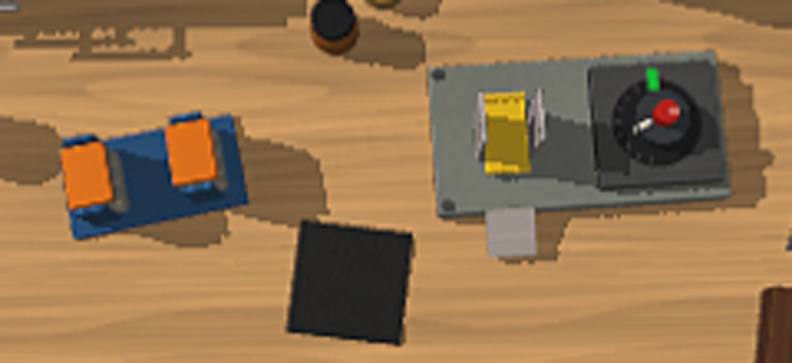

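Emit:
step_arm(moves=[{"travel": [1,-1,0],"roll": 1,"claw": 1},{"travel": [1,-1,0],"roll": 1,"claw": 1},{"travel": [1,-1,0],"roll": 1,"claw": 1},{"travel": [1,-1,0],"roll": 1,"claw": 1},{"travel": [1,-1,0],"roll": 1,"claw": 1}])

```text
t: 0.65
position: [0.3922, 0.3697, 0.231]
eef_rot: [[-0.067, 0.998, 0.0], [0.998, 0.067, -0.001], [-0.001, 0.0, -1.0]]
wrist_force: [-0.9, 1.2, -0.3]
width: 0.0853
```

Emit:
step_arm(moves=[{"travel": [0.8,-1,0],"roll": 0.25,"claw": 1},{"travel": [0.8,-1,0],"roll": 0.25,"claw": 1},{"travel": [0.8,-1,0],"roll": 0.25,"claw": 1},{"travel": [0.8,-1,0],"roll": 0.25,"claw": 1},{"travel": [0.8,-1,0],"roll": 0.25,"claw": 1}])

```text
t: 1.15
position: [0.513, 0.2184, 0.2308]
eef_rot: [[-0.186, 0.982, 0.001], [0.982, 0.186, -0.001], [-0.002, 0.001, -1.0]]
wrist_force: [-0.6, 0.2, -0.3]
width: 0.0855
```

```bash
python3 - <<'E'
from h import *
f=grab('wrist','w1.png'); s=r.get_state(); print(s['t'],s['position'],s['eef_rot'].round(3),s['joint_positions'].round(2),s['wrist_force'])
E
```

```text
1.2 [0.51132705 0.22040505 0.2307762 ] [[-0.188  0.982 -0.001]
 [ 0.982  0.188 -0.   ]
 [ 0.    -0.001 -1.   ]] [0.29 0.34 0.03 1.26 0.   0.1 ] [-0.5777635   0.12974109  0.22667647]
```

View pics/w1.png

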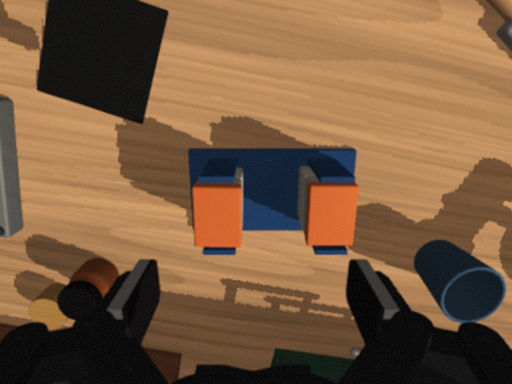

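```bash
cat >> h.py <<'E'
def blobs(f,lo,hi,z,name,mn=15):
    hsv=cv2.cvtColor(f['color'],cv2.COLOR_BGR2HSV)
    k=cv2.inRange(hsv,lo,hi)
    n,l,st,c=cv2.connectedComponentsWithStats(k)
    for i in range(1,n):
        if st[i,4]>=mn:
            w=np.array([onz(f,u,v,z)[:2] for v,u in np.argwhere(l==i)],np.float32)
            rc=cv2.minAreaRect(w); p=cv2.boxPoints(rc)
            print(name,st[i],'mean',w.mean(0).round(4),'rect',np.round(rc[0],4),np.round(rc[1],4),round(rc[2],1))
E
python3 - <<'E'
from h import *
f=load('wrist')
blobs(f,(5,190,130),(14,255,255),.088,'or',500)
blobs(f,(105,100,30),(125,255,255),.008,'bl',500)
E
```

```text
or [ 307  185   51   60 2730] mean [0.5302 0.2957] rect [0.5307 0.2961] [0.0593 0.0436] 10.9
or [ 193  187   48   60 2760] mean [0.5517 0.1909] rect [0.5528 0.1911] [0.0598 0.0436] 10.3
bl [ 189  149  167   81 7556] mean [0.5283 0.2413] rect [0.5417 0.2454] [0.0976 0.1875] 10.9
```

Emit:
step_arm(moves=[{"travel": [0.283,-0.2,0],"claw": 1},{"travel": [0.283,-0.2,-0.2]},{"travel": [0.283,-0.2,-0.5]},{"travel": [0.283,-0.2,-0.7]},{"travel": [0.283,-0.2,-0.7]}])

```text
invalid input at $.moves[0]: expected keys travel, roll, claw
```

```bash
python3 - <<'E'
from h import *
f=grab('wrist','w2.png');f=grab('side','s2.png'); s=r.get_state(); print(s['t'],s['position'],s['eef_rot'].round(3),s['joint_positions'].round(2),s['wrist_force'])
E
```

```text
1.3 [0.50965265 0.2225439  0.23097607] [[-0.193  0.981 -0.001]
 [ 0.981  0.193  0.   ]
 [ 0.001 -0.001 -1.   ]] [0.3  0.34 0.03 1.26 0.   0.1 ] [-0.3508381   0.49305611  0.66423513]
```

View pics/w2.png

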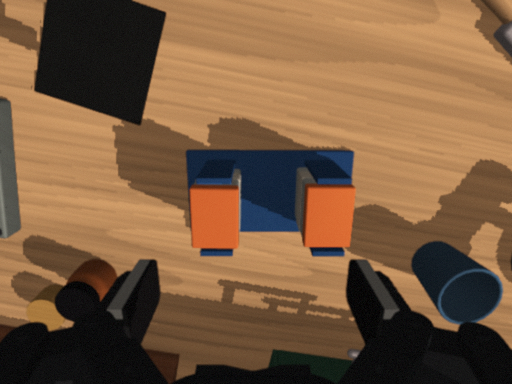

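All keys are required. The view is unchanged (tins at about (215,215) and (328,215)).

Emit:
step_arm(moves=[{"travel": [0.283,-0.2,0],"roll": 0,"claw": 1},{"travel": [0.283,-0.2,-0.2],"roll": 0,"claw": 1},{"travel": [0.283,-0.2,-0.5],"roll": 0,"claw": 1},{"travel": [0.283,-0.2,-0.6],"roll": 0,"claw": 1},{"travel": [0.283,-0.2,-0.6],"roll": 0,"claw": 1}])

```text
t: 1.8
position: [0.5489, 0.1934, 0.1381]
eef_rot: [[-0.195, 0.981, -0.007], [0.981, 0.195, -0.001], [0.0, -0.007, -1.0]]
wrist_force: [0.2, -0.2, -0.5]
width: 0.0854
```

```bash
python3 - <<'E'
from h import *
f=grab('wrist','w3.png');s=r.get_state(); print(s['t'],s['position'],s['eef_rot'].round(3),s['joint_positions'].round(2),s['wrist_force'])
blobs(f,(5,190,130),(14,255,255),.088,'or',500)
E
```

```text
1.85 [0.55052953 0.19358828 0.14028508] [[-0.195  0.981 -0.003]
 [ 0.981  0.195 -0.   ]
 [ 0.    -0.003 -1.   ]] [ 0.23  0.44 -0.07  1.07  0.    0.03] [-0.18257428 -0.38436424  0.03887872]
or [ 214  183   72   89 5919] mean [0.5513 0.1907] rect [0.5527 0.191 ] [0.0604 0.0438] 9.6
or [ 377  183   79   87 1220] mean [0.5324 0.2817] rect [0.5312 0.2953] [0.0602 0.0419] 10.8
```

View pics/w3.png

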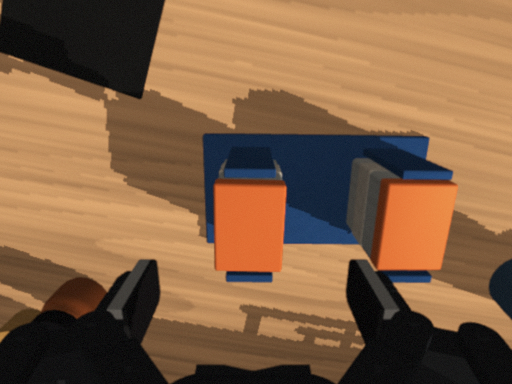

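Emit:
step_arm(moves=[{"travel": [0,-0.005,-0.3],"roll": 0,"claw": 1},{"travel": [0,-0.005,-0.5],"roll": 0,"claw": 1},{"travel": [0,-0.005,-0.62],"roll": 0,"claw": 1},{"travel": [0,-0.005,-0.62],"roll": 0,"claw": 1},{"travel": [0,-0.005,-0.62],"roll": 0,"claw": 1}])

```text
t: 2.35
position: [0.5536, 0.1927, 0.0501]
eef_rot: [[-0.194, 0.981, 0.002], [0.981, 0.194, 0.001], [0.0, 0.002, -1.0]]
wrist_force: [-0.6, 0.0, 0.7]
width: 0.0855
```

Emit:
step_arm(force=40, moves=[{"travel": [0,0,0],"roll": 0,"claw": 0},{"travel": [0,0,0],"roll": 0,"claw": 0},{"travel": [0,0,0],"roll": 0,"claw": 0},{"travel": [0,0,0],"roll": 0,"claw": 0},{"travel": [0,0,0],"roll": 0,"claw": 0}])

```text
t: 2.85
position: [0.5538, 0.1919, 0.0498]
eef_rot: [[-0.193, 0.981, 0.003], [0.981, 0.193, 0.001], [0.0, 0.003, -1.0]]
wrist_force: [-0.5, -0.7, 5.6]
width: 0.0437
```

Emit:
step_arm(moves=[{"travel": [0,0,0.1],"roll": 0,"claw": 0},{"travel": [0,0,0.2],"roll": 0,"claw": 0},{"travel": [0,0,0.2],"roll": 0,"claw": 0},{"travel": [0,0,0.2],"roll": 0,"claw": 0},{"travel": [0,0,0.2],"roll": 0,"claw": 0}])

```text
t: 3.35
position: [0.5517, 0.1916, 0.0772]
eef_rot: [[-0.193, 0.981, -0.002], [0.981, 0.193, -0.0], [0.0, -0.002, -1.0]]
wrist_force: [0.2, -0.2, -2.1]
width: 0.0439
```

Emit:
step_arm(moves=[{"travel": [0,0,0],"roll": 0,"claw": 0},{"travel": [0,0,0],"roll": 0,"claw": 0},{"travel": [0,0,0],"roll": 0,"claw": 0}])

```text
t: 3.65
position: [0.5523, 0.1917, 0.0779]
eef_rot: [[-0.193, 0.981, -0.001], [0.981, 0.193, -0.0], [0.0, -0.001, -1.0]]
wrist_force: [0.4, 0.3, -1.1]
width: 0.0434
```

```bash
python3 - <<'E'
from h import *
f=grab('wrist','w4.png');s=r.get_state(); print(s['t'],s['position'],s['wrist_force'],s['joint_positions'],s['width'],s['joint_torque'])
E
```

```text
3.7 [0.55239371 0.19170523 0.07803232] [ 0.42906922  0.61153649 -1.40396109] [ 2.25538604e-01  4.84063286e-01 -1.63938294e-01  9.23272907e-01
  5.63544962e-05  3.13264243e-02] 0.04371450742362102 [-1.64034194e-03 -4.96647012e+01  2.48722655e+01  9.10689152e-03
 -2.23565548e-04  3.19742423e-05]
```

View pics/w4.png

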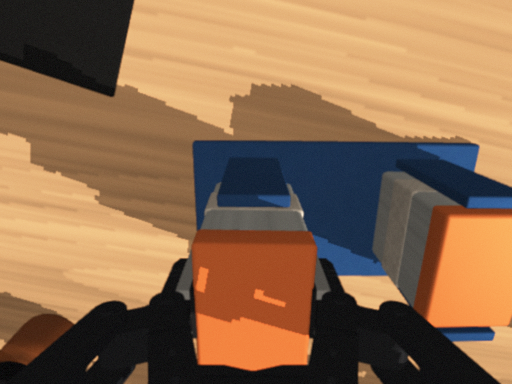

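Lid clearly raised (at (254,300), wider than its neighbour), and the load is 1.4 N, so this is the empty one. I'll put it back.

Emit:
step_arm(moves=[{"travel": [0,0,-0.1],"roll": 0,"claw": 0},{"travel": [0,0,-0.17],"roll": 0,"claw": 0},{"travel": [0,0,-0.2],"roll": 0,"claw": 0},{"travel": [0,0,-0.2],"roll": 0,"claw": 0},{"travel": [0,0,-0.2],"roll": 0,"claw": 0}])

```text
t: 4.2
position: [0.552, 0.1915, 0.0496]
eef_rot: [[-0.193, 0.981, -0.0], [0.981, 0.193, -0.0], [-0.0, -0.0, -1.0]]
wrist_force: [-4.1, -2.2, 9.5]
width: 0.0437
```

Emit:
step_arm(moves=[{"travel": [0,0,0],"roll": 0,"claw": 1},{"travel": [0,0,0],"roll": 0,"claw": 1},{"travel": [0,0,0],"roll": 0,"claw": 1},{"travel": [0,0,0],"roll": 0,"claw": 1},{"travel": [0,0,0],"roll": 0,"claw": 1}])

```text
t: 4.7
position: [0.5525, 0.1918, 0.0481]
eef_rot: [[-0.193, 0.981, -0.0], [0.981, 0.193, 0.0], [0.0, -0.0, -1.0]]
wrist_force: [-0.2, -0.8, 0.9]
width: 0.0852
```

Emit:
step_arm(moves=[{"travel": [0,0,0.3],"roll": 0,"claw": 1},{"travel": [0,0,0.6],"roll": 0,"claw": 1},{"travel": [0,0,0.8],"roll": 0,"claw": 1},{"travel": [0,0,0.8],"roll": 0,"claw": 1},{"travel": [0,0,0.8],"roll": 0,"claw": 1}])

```text
t: 5.2
position: [0.5532, 0.1919, 0.1689]
eef_rot: [[-0.193, 0.981, 0.002], [0.981, 0.193, 0.0], [0.0, 0.002, -1.0]]
wrist_force: [-0.2, 0.2, -0.7]
width: 0.085
```

Emit:
step_arm(moves=[{"travel": [-0.142,0.7,0],"roll": 0,"claw": 1},{"travel": [-0.142,0.7,0],"roll": 0,"claw": 1},{"travel": [-0.142,0.7,0],"roll": 0,"claw": 1},{"travel": [-0.142,0.7,-0.1],"roll": 0,"claw": 1},{"travel": [-0.142,0.7,-0.2],"roll": 0,"claw": 1}])

```text
t: 5.7
position: [0.5304, 0.2967, 0.1363]
eef_rot: [[-0.194, 0.981, -0.002], [0.981, 0.194, -0.001], [-0.001, -0.002, -1.0]]
wrist_force: [-0.0, 0.2, -0.1]
width: 0.0852
```

```bash
python3 - <<'E'
from h import *
f=grab('wrist','w5.png');s=r.get_state(); print(s['t'],s['position'],s['wrist_force'])
blobs(f,(5,190,130),(14,255,255),.088,'or',500)
E
```

```text
5.75 [0.52869347 0.29565121 0.13320414] [-0.94015671 -0.33465666 -1.65835648]
or [  43  177   86   91 6133] mean [0.55   0.1928] rect [0.5503 0.1931] [0.062  0.0482] 10.6
or [ 217  181   72   88 6038] mean [0.53   0.2961] rect [0.5315 0.2963] [0.0598 0.0437] 11.1
```

View pics/w5.png

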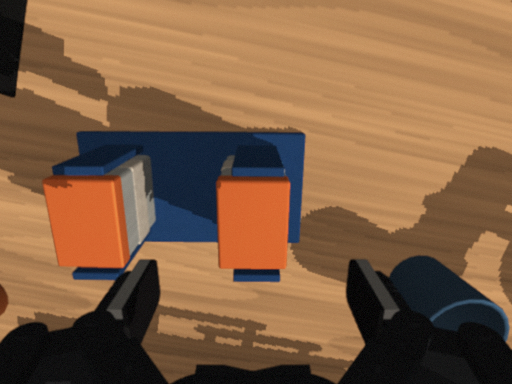

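Emit:
step_arm(moves=[{"travel": [0,0,-0.3],"roll": 0,"claw": 1},{"travel": [0,0,-0.5],"roll": 0,"claw": 1},{"travel": [0,0,-0.6],"roll": 0,"claw": 1},{"travel": [0,0,-0.6],"roll": 0,"claw": 1},{"travel": [0,0,-0.6],"roll": 0,"claw": 1}])

```text
t: 6.25
position: [0.5307, 0.2961, 0.0479]
eef_rot: [[-0.193, 0.981, -0.002], [0.981, 0.193, -0.001], [-0.0, -0.002, -1.0]]
wrist_force: [0.6, -0.1, 0.2]
width: 0.0852
```

Emit:
step_arm(force=50, moves=[{"travel": [0,0,0],"roll": 0,"claw": 0},{"travel": [0,0,0],"roll": 0,"claw": 0},{"travel": [0,0,0],"roll": 0,"claw": 0},{"travel": [0,0,0],"roll": 0,"claw": 0},{"travel": [0,0,0],"roll": 0,"claw": 0}])

```text
t: 6.75
position: [0.5323, 0.297, 0.0496]
eef_rot: [[-0.193, 0.981, 0.002], [0.981, 0.193, 0.001], [0.0, 0.002, -1.0]]
wrist_force: [-0.2, -1.2, 7.0]
width: 0.0435
```

Emit:
step_arm(moves=[{"travel": [0,0,0.1],"roll": 0,"claw": 0},{"travel": [0,0,0.3],"roll": 0,"claw": 0},{"travel": [0,0,0.3],"roll": 0,"claw": 0},{"travel": [0,0,0.3],"roll": 0,"claw": 0},{"travel": [0,0,0.3],"roll": 0,"claw": 0}])

```text
t: 7.25
position: [0.53, 0.2963, 0.0913]
eef_rot: [[-0.193, 0.981, -0.003], [0.981, 0.193, -0.001], [-0.0, -0.003, -1.0]]
wrist_force: [1.5, 0.3, -4.7]
width: 0.0432
```

```bash
python3 - <<'E'
from h import *
f=grab('wrist','w6.png');s=r.get_state(); print(s['t'],s['position'],s['wrist_force'],s['width'])
f=grab('side','s6.png')
blobs(f,(5,190,130),(14,255,255),.088,'or',100)
cv2.imwrite('pics/s6z.png',cv2.resize(f['color'][120:230,180:360],None,fx=4,fy=4))
E
```

```text
7.3 [0.53003567 0.29623775 0.09126973] [ 1.10318565 -0.03433832 -6.31694365] 0.04392986176655399
```

View pics/s6z.png

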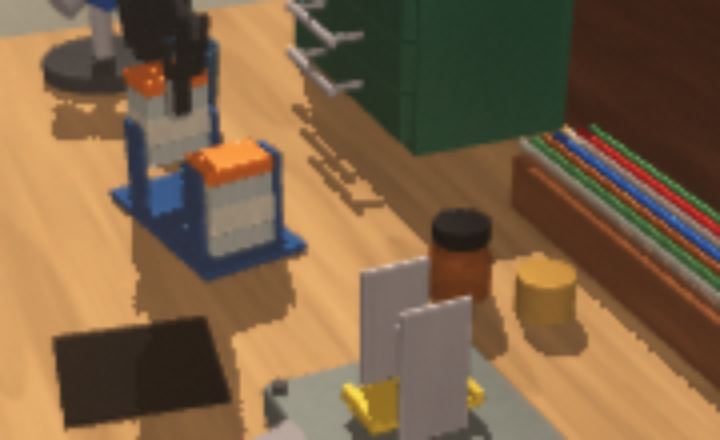

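Emit:
step_arm(moves=[{"travel": [0,0,0.3],"roll": 0,"claw": 0},{"travel": [0,0,0.6],"roll": 0,"claw": 0},{"travel": [-0.3,0,0.6],"roll": 0,"claw": 0},{"travel": [-0.5,-0.3,0.6],"roll": 0,"claw": 0},{"travel": [-0.6,-0.6,0.6],"roll": -0.14,"claw": 0}])

```text
t: 7.85
position: [0.4384, 0.2079, 0.1823]
eef_rot: [[-0.127, 0.992, -0.003], [0.992, 0.127, -0.001], [-0.0, -0.003, -1.0]]
wrist_force: [0.8, -1.1, -5.9]
width: 0.0436
```

Emit:
step_arm(moves=[{"travel": [-0.093,-0.4,0],"roll": -0.14,"claw": 0},{"travel": [-0.093,-0.8,0],"roll": -0.14,"claw": 0},{"travel": [-0.093,-1,0],"roll": -0.14,"claw": 0},{"travel": [-0.093,-1,0],"roll": -0.14,"claw": 0},{"travel": [-0.093,-1,0],"roll": -0.14,"claw": 0}])

```text
t: 8.35
position: [0.4267, 0.057, 0.1825]
eef_rot: [[-0.051, 0.999, -0.002], [0.999, 0.051, 0.001], [0.001, -0.002, -1.0]]
wrist_force: [0.1, 0.9, -5.5]
width: 0.043
```

```bash
python3 - <<'E'
from h import *
f=grab('wrist','w7.png');s=r.get_state(); print(s['t'],s['position'],s['wrist_force'],s['width'],s['eef_rot'].round(3))
E
```

```text
8.4 [0.4268695  0.05803828 0.18258462] [ 0.60689833  1.12446263 -5.90545347] 0.043260150314956766 [[-0.053  0.999 -0.002]
 [ 0.999  0.053  0.001]
 [ 0.001 -0.002 -1.   ]]
```

View pics/w7.png

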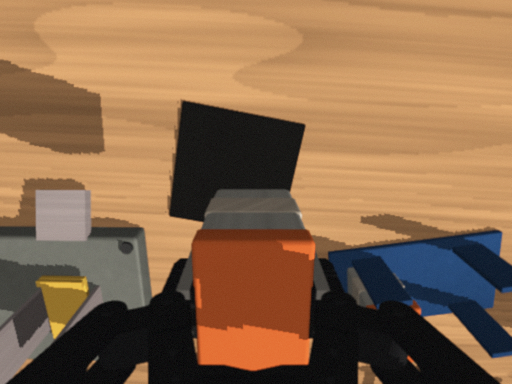

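Emit:
step_arm(moves=[{"travel": [0,-0.1,0],"roll": 0,"claw": 0},{"travel": [0,-0.12,-0.3],"roll": 0,"claw": 0},{"travel": [0,-0.12,-0.6],"roll": 0,"claw": 0},{"travel": [0,-0.12,-0.8],"roll": 0,"claw": 0},{"travel": [0,-0.12,-0.87],"roll": 0,"claw": 0}])

```text
t: 8.9
position: [0.4241, 0.0418, 0.0495]
eef_rot: [[-0.057, 0.998, -0.007], [0.998, 0.057, 0.001], [0.001, -0.007, -1.0]]
wrist_force: [-1.4, 0.5, -5.9]
width: 0.0435
```

Emit:
step_arm(moves=[{"travel": [0,0,0],"roll": 0,"claw": 0},{"travel": [0,0,-0.02],"roll": 0,"claw": 0},{"travel": [0,0,-0.04],"roll": 0,"claw": 0},{"travel": [0,0,-0.04],"roll": 0,"claw": 0}])

```text
t: 9.3
position: [0.4291, 0.0401, 0.0478]
eef_rot: [[-0.054, 0.999, 0.002], [0.999, 0.054, 0.0], [-0.0, 0.002, -1.0]]
wrist_force: [1.1, -1.0, -4.5]
width: 0.0435
```

Emit:
step_arm(moves=[{"travel": [0,0,0],"roll": 0,"claw": 0},{"travel": [0,0,-0.01],"roll": 0,"claw": 0},{"travel": [0,0,-0.02],"roll": 0,"claw": 0},{"travel": [0,0,-0.02],"roll": 0,"claw": 0}])

```text
t: 9.7
position: [0.4313, 0.0402, 0.0466]
eef_rot: [[-0.054, 0.999, 0.007], [0.999, 0.054, 0.001], [0.0, 0.007, -1.0]]
wrist_force: [-0.1, 1.6, 10.5]
width: 0.0435
```

Emit:
step_arm(moves=[{"travel": [0,0,0.01],"roll": 0,"claw": 0.7},{"travel": [0,0,0.01],"roll": 0,"claw": 1},{"travel": [0,0,0.01],"roll": 0,"claw": 1},{"travel": [0,0,0.01],"roll": 0,"claw": 1}])

```text
t: 10.1
position: [0.4278, 0.04, 0.0453]
eef_rot: [[-0.054, 0.999, 0.0], [0.999, 0.054, 0.0], [0.0, 0.0, -1.0]]
wrist_force: [-1.2, 0.4, 0.2]
width: 0.0855
```

Emit:
step_arm(moves=[{"travel": [0,0,0.3],"roll": 0,"claw": 1},{"travel": [0,0,0.6],"roll": 0,"claw": 1},{"travel": [0,0,0.7],"roll": 0,"claw": 1},{"travel": [0,0,0.7],"roll": -0.3,"claw": 1},{"travel": [0,0,0.7],"roll": -0.6,"claw": 1}])

```text
t: 10.6
position: [0.4284, 0.04, 0.1511]
eef_rot: [[0.249, 0.968, 0.002], [0.968, -0.249, -0.0], [0.0, 0.002, -1.0]]
wrist_force: [-0.5, -0.9, 0.2]
width: 0.0856
```

Emit:
step_arm(moves=[{"travel": [0,0,0],"roll": -0.3,"claw": 1},{"travel": [0,0,0],"roll": -0.6,"claw": 1},{"travel": [0,0,0],"roll": -0.9,"claw": 1},{"travel": [0,0,0],"roll": -1,"claw": 1},{"travel": [0,0,0],"roll": -1,"claw": 1}])

```text
t: 11.1
position: [0.4275, 0.04, 0.1501]
eef_rot: [[0.678, 0.735, -0.001], [0.735, -0.678, 0.0], [-0.0, -0.0, -1.0]]
wrist_force: [0.0, 0.6, 0.8]
width: 0.0855
```

Emit:
step_arm(moves=[{"travel": [0,0,0],"roll": -0.3,"claw": 1},{"travel": [0,0,0],"roll": -0.6,"claw": 1},{"travel": [0,0,0],"roll": -0.9,"claw": 1},{"travel": [0,0,0],"roll": -1,"claw": 1},{"travel": [0,0,0],"roll": -1,"claw": 1}])

```text
t: 11.6
position: [0.4277, 0.04, 0.1502]
eef_rot: [[0.947, 0.32, -0.0], [0.32, -0.947, 0.0], [-0.0, -0.0, -1.0]]
wrist_force: [-0.1, 0.1, -0.4]
width: 0.0855
```

Emit:
step_arm(moves=[{"travel": [0,0,0],"roll": -0.3,"claw": 1},{"travel": [0,0,0],"roll": -0.54,"claw": 1},{"travel": [0,0,0],"roll": -0.54,"claw": 1},{"travel": [0,0,0],"roll": -0.54,"claw": 1}])

```text
t: 12.0
position: [0.4277, 0.0401, 0.1503]
eef_rot: [[0.998, 0.059, -0.0], [0.059, -0.998, -0.0], [-0.0, 0.0, -1.0]]
wrist_force: [0.7, -1.1, 0.6]
width: 0.0848
```

```bash
python3 - <<'E'
from h import *
f=grab('wrist','w8.png');s=r.get_state(); print(s['t'],s['position'],s['wrist_force'],s['joint_positions'].round(2),s['eef_rot'].round(3))
blobs(f,(5,190,130),(14,255,255),.084,'or',500)
f=grab('top','t8.png');blobs(f,(5,190,130),(14,255,255),.084,'or',100)
cv2.imwrite('pics/t8z.png',cv2.resize(f['color'][140:250,130:370],None,fx=3.3,fy=3.3))
E
```

```text
12.05 [0.42771962 0.04005666 0.15027186] [-0.89465584 -0.03541823  0.54783849] [-0.05  0.13 -0.46  0.98  0.    1.46] [[ 0.998  0.058 -0.   ]
 [ 0.058 -0.998  0.   ]
 [-0.    -0.    -1.   ]]
or [ 442    0   70   18 1043] mean [0.5459 0.1727] rect [0.5478 0.1722] [0.0414 0.0089] 5.2
or [ 218  177   91   65 5646] mean [0.4332 0.0417] rect [0.4333 0.041 ] [0.0602 0.0465] 3.4
or [194 103 102   3 157] mean [ 0.8365 -0.0065] rect [ 8.364e-01 -5.000e-04] [0.3488 0.0055] 89.9
or [180 177  14  20 200] mean [0.5546 0.1951] rect [0.5523 0.1924] [0.0614 0.0431] 9.4
```

View pics/w8.png

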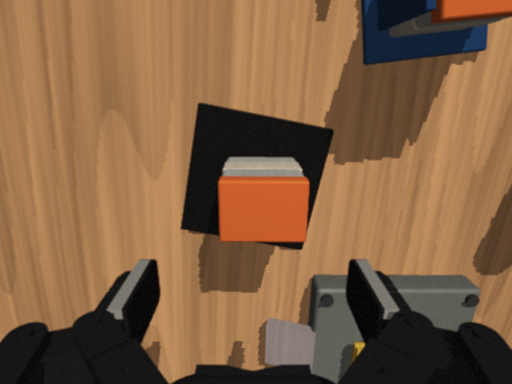

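View pics/t8z.png

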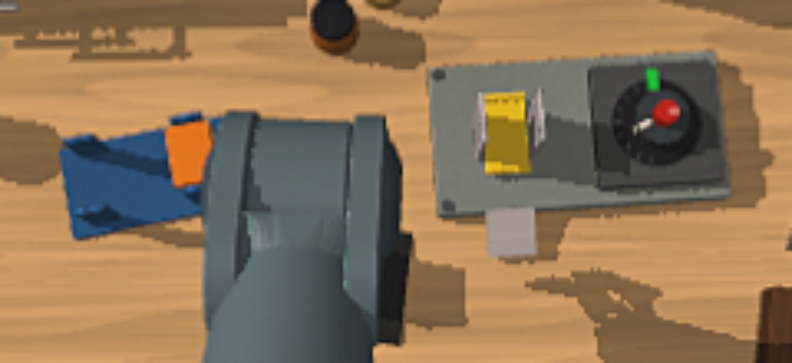

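Emit:
step_arm(moves=[{"travel": [0.03,0.0,-0.2],"roll": 0,"claw": 1},{"travel": [0.03,0,-0.5],"roll": 0,"claw": 1},{"travel": [0.03,0,-0.68],"roll": 0,"claw": 1},{"travel": [0.03,0,-0.68],"roll": 0,"claw": 1},{"travel": [0.03,0,-0.68],"roll": 0,"claw": 1}])

```text
t: 12.6
position: [0.432, 0.0401, 0.0486]
eef_rot: [[0.998, 0.056, -0.001], [0.056, -0.998, 0.0], [-0.001, -0.0, -1.0]]
wrist_force: [-0.1, 0.6, -0.2]
width: 0.0852
```

Emit:
step_arm(force=50, moves=[{"travel": [0,0,0],"roll": 0,"claw": 0},{"travel": [0,0,0],"roll": 0,"claw": 0},{"travel": [0,0,0],"roll": 0,"claw": 0},{"travel": [0,0,0],"roll": 0,"claw": 0},{"travel": [0,0,0],"roll": 0,"claw": 0}])

```text
t: 13.1
position: [0.4345, 0.04, 0.0503]
eef_rot: [[0.998, 0.055, 0.004], [0.055, -0.998, -0.0], [0.004, 0.0, -1.0]]
wrist_force: [0.7, 0.0, 6.3]
width: 0.0591
```

Emit:
step_arm(moves=[{"travel": [0,0,0.1],"roll": 0,"claw": 0},{"travel": [0,0,0.4],"roll": 0,"claw": 0},{"travel": [0,0,0.7],"roll": 0,"claw": 0},{"travel": [0,0,1],"roll": 0,"claw": 0},{"travel": [0,0,1],"roll": 0,"claw": 0}])

```text
t: 13.6
position: [0.4364, 0.0399, 0.2046]
eef_rot: [[0.998, 0.055, 0.012], [0.055, -0.998, -0.001], [0.012, 0.001, -1.0]]
wrist_force: [2.0, -1.1, -5.9]
width: 0.059
```

```bash
python3 - <<'E'
from h import *
f=grab('wrist','w9.png');s=r.get_state(); print(s['t'],s['position'],s['wrist_force'],s['width'],s['eef_rot'].round(3))
blobs(f,(5,190,130),(16,255,255),s['position'][2]-.044+.08,'or',500)
E
```

```text
13.65 [0.43484481 0.03993074 0.20140629] [-6.54954486e-03  2.47887666e-01 -6.89449069e+00] 0.0592208191640311 [[ 0.998  0.055  0.008]
 [ 0.055 -0.998 -0.   ]
 [ 0.007  0.001 -1.   ]]
or [ 387    0   82   31 2138] mean [0.481  0.1454] rect [0.4818 0.1459] [0.0251 0.0084] 9.7
or [  173   241   160   108 14804] mean [0.4327 0.0435] rect [0.4347 0.0416] [0.0604 0.0501] 2.8
```

View pics/w9.png

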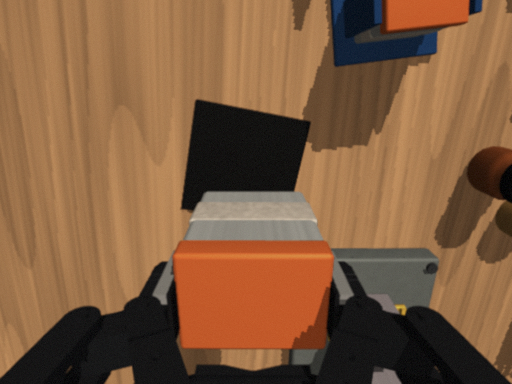

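Emit:
step_arm(moves=[{"travel": [0.1,-0.2,0.05],"roll": 0,"claw": 0},{"travel": [0.25,-0.5,0.05],"roll": 0,"claw": 0},{"travel": [0.25,-0.67,0.05],"roll": 0,"claw": 0},{"travel": [0.25,-0.67,0.05],"roll": 0,"claw": 0},{"travel": [0.25,-0.67,0.05],"roll": 0,"claw": 0}])

```text
t: 14.15
position: [0.4679, -0.0602, 0.2035]
eef_rot: [[0.999, 0.054, -0.005], [0.054, -0.999, 0.002], [-0.004, -0.002, -1.0]]
wrist_force: [-0.5, 0.3, -5.8]
width: 0.0591
```

```bash
python3 - <<'E'
from h import *
f=grab('wrist','w10.png');s=r.get_state(); print(s['t'],s['position'],s['wrist_force'],s['width'],s['eef_rot'].round(3))
blobs(f,(20,130,80),(35,255,255),.045,'ye',100)
o,d=ray(f,256,192); print(o)
for c in [(.575,-.126),(.5745,-.1228)]: print(proj(f,[*c,.045]))
g=load('top'); 
E
```

```text
14.2 [ 0.46801989 -0.05966079  0.20387435] [-0.72382957  0.43092841 -5.73837172] 0.05927980416542318 [[ 0.998  0.055 -0.004]
 [ 0.055 -0.998  0.002]
 [-0.004 -0.002 -1.   ]]
ye [318 222  41  44 737] mean [ 0.555  -0.1253] rect [ 0.5558 -0.1276] [0.0178 0.063 ] 35.6
[0.46271518 0.02094956 0.34632435]
(np.float64(356.3605549222518), np.float64(244.06565129079218))
(np.float64(356.37035718789525), np.float64(241.20213855236412))
```

View pics/w10.png

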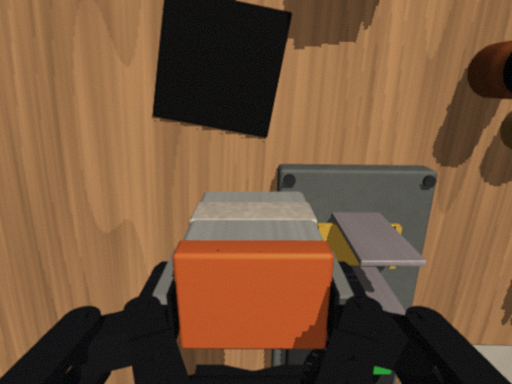

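```bash
python3 - <<'E'
from h import *
f=load('wrist')
cv2.imwrite('pics/w10z.png',cv2.resize(f['color'][155:320,265:445],None,fx=4.4,fy=3.6,interpolation=cv2.INTER_CUBIC)[:600])
for p in [(359,265),(424,263)]: print(p,onz(f,*p,.130))
for p in [(279,167),(435,170)]: print(p,onz(f,*p,.030))
g=load('top'); im=g['color']
cv2.imwrite('pics/tz.png',cv2.resize(im[155:215,255:360],None,fx=7,fy=7,interpolation=cv2.INTER_CUBIC))
E
```

```text
(359, 265) [ 0.54807205 -0.10169961  0.13      ]
(424, 263) [ 0.59693942 -0.09755193  0.13      ]
(279, 167) [ 0.49136916 -0.0540732   0.03      ]
(435, 170) [ 0.64666704 -0.04808127  0.03      ]
```

View pics/w10z.png

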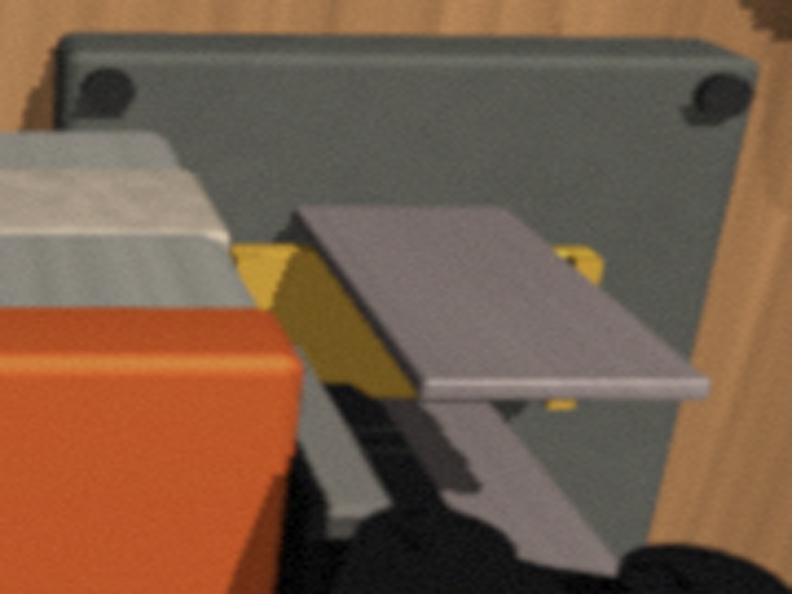

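View pics/tz.png

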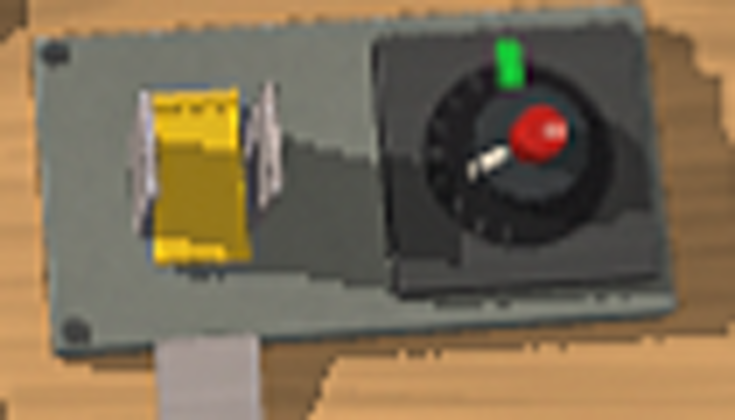

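```bash
python3 - <<'E'
from h import *
f=load('wrist')
a=onz(f,361.6,263.6,.130);b=onz(f,426.4,263,.130); print(a,b,np.linalg.norm(b-a))
yaw=np.arctan2(b[1]-a[1],b[0]-a[0]); print(yaw)
for y in (0.04,.055,yaw):
    m=(a+b)/2; print(m[:2]-.0285*np.array([-np.sin(y),np.cos(y)]))
# base far corner points z=.03, edge y=+155 x=+-80
p=onz(f,279.5,168,.03);q=onz(f,435.5,172,.03);print(p,q,np.linalg.norm(q-p),np.arctan2(q[1]-p[1],q[0]-p[0]))
g=load('top')
c=lambda u,v,z: onz(g,255+u/7-.43,155+v/7-.43,z)[:2]
tl,tr,bl,br=[c(u,v,.03) for u,v in ((35,37),(640,5),(55,352),(675,310))]
print(tl,tr,bl,br, tl-tr, tl-bl)
print('centre',(tl+tr+bl+br)/4)
yy=(tl-tr+bl-br); print('yaw',np.arctan2(-yy[0],yy[1]))
E
```

```text
[ 0.54982937 -0.10041828  0.13      ] [ 0.59877412 -0.09746352  0.13      ] 0.0490338593413448
0.06029620764183621
[ 0.57544144 -0.1274181 ]
[ 0.57586846 -0.12739781]
[ 0.57601915 -0.12738911]
[ 0.49194056 -0.05505078  0.03      ] [ 0.64764383 -0.05007627  0.03      ] 0.15578271346037015 0.03193779336611068
[ 0.65123012 -0.04925459] [ 0.6630015  -0.35488122] [ 0.49242876 -0.05539889] [ 0.50723605 -0.362423  ] [-0.01177138  0.30562662] [0.15880136 0.0061443 ]
centre [ 0.57847411 -0.20548943]
yaw 0.043355867907642336
```

```bash
python3 - <<'E'
from h import *
g=load('top')
w=load('wrist')
im=cv2.resize(g['color'][155:215,255:360],None,fx=7,fy=7,interpolation=cv2.INTER_CUBIC)
iw=cv2.resize(w['color'][155:320,265:445],None,fx=4,fy=4,interpolation=cv2.INTER_CUBIC)
y=.047; ex=np.array([np.cos(y),np.sin(y)]);ey=np.array([-np.sin(y),np.cos(y)])
for c,col in (((.575,-.1268),(255,0,255)),):
  for s in (1,-1):
    for z in (.045,.13):
      q=[np.array(c)+a*ex*.025+s*b*ey for a,b in ((-1,.026),(1,.026),(1,.031),(-1,.031))]
      P=np.array([proj(g,[*p,z]) for p in q]); P=(P-[255,155]+.43)*7
      cv2.polylines(im,[P.round().astype(int)],True,col,1)
      P=np.array([proj(w,[*p,z]) for p in q]); P=(P-[265,155]+.4)*4
      cv2.polylines(iw,[P.round().astype(int)],True,col,1)
cv2.imwrite('pics/ov.png',im);cv2.imwrite('pics/ovw.png',iw[:600,:800])
E
```

```text
(no output)
```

View pics/ov.png

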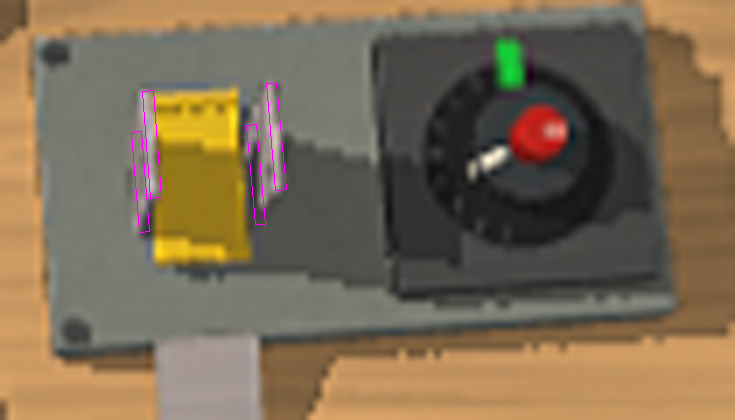

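View pics/ovw.png

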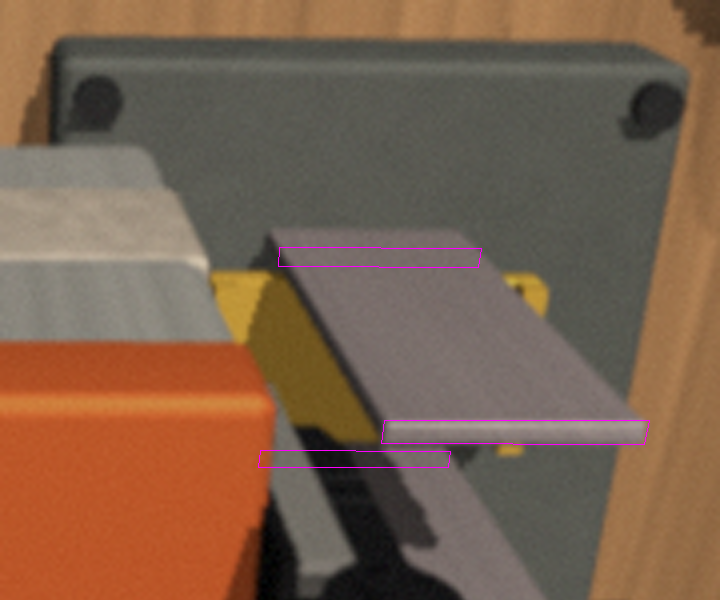

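Emit:
step_arm(moves=[{"travel": [0.2,-0.1,0],"roll": 0,"claw": 0},{"travel": [0.5,-0.3,0],"roll": -0.01,"claw": 0},{"travel": [0.7,-0.44,0],"roll": -0.01,"claw": 0},{"travel": [0.71,-0.445,0],"roll": -0.01,"claw": 0},{"travel": [0.71,-0.445,0],"roll": -0.01,"claw": 0}])

```text
t: 14.7
position: [0.576, -0.1262, 0.2041]
eef_rot: [[0.999, 0.051, -0.003], [0.051, -0.999, 0.001], [-0.003, -0.002, -1.0]]
wrist_force: [-0.4, -0.1, -5.7]
width: 0.0592
```

Emit:
step_arm(moves=[{"travel": [0,0,0],"roll": 0,"claw": 0},{"travel": [0,0,0],"roll": 0,"claw": 0},{"travel": [0,0,0],"roll": 0,"claw": 0}])

```text
t: 15.0
position: [0.5755, -0.1263, 0.2061]
eef_rot: [[0.999, 0.051, -0.0], [0.051, -0.999, 0.0], [-0.0, -0.0, -1.0]]
wrist_force: [-0.6, -0.5, -5.6]
width: 0.0594
```

```bash
python3 - <<'E'
from h import *
s=r.get_state(); print(s['t'],s['position'],s['wrist_force'],s['width'],s['eef_rot'].round(3))
f=grab('wrist','w11.png')
f=grab('side','s11.png'); cv2.imwrite('pics/s11z.png',cv2.resize(f['color'][100:300,190:370],None,fx=3,fy=3))
s=r.get_state(); print(s['position'])
E
```

```text
15.0 [ 0.57549311 -0.12629032  0.20611497] [-0.58443545 -0.535812   -5.6088895 ] 0.05940309583596363 [[ 0.999  0.051 -0.   ]
 [ 0.051 -0.999  0.   ]
 [-0.    -0.    -1.   ]]
[ 0.57583527 -0.12667527  0.20622672]
```

View pics/w11.png

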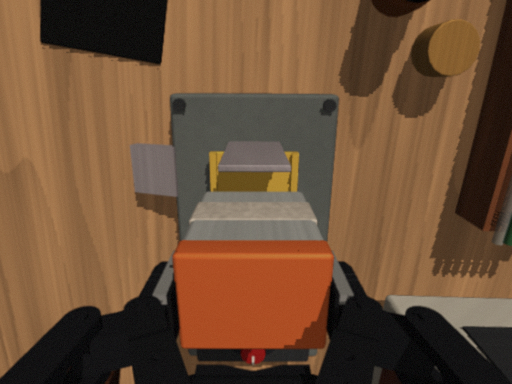

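View pics/s11z.png

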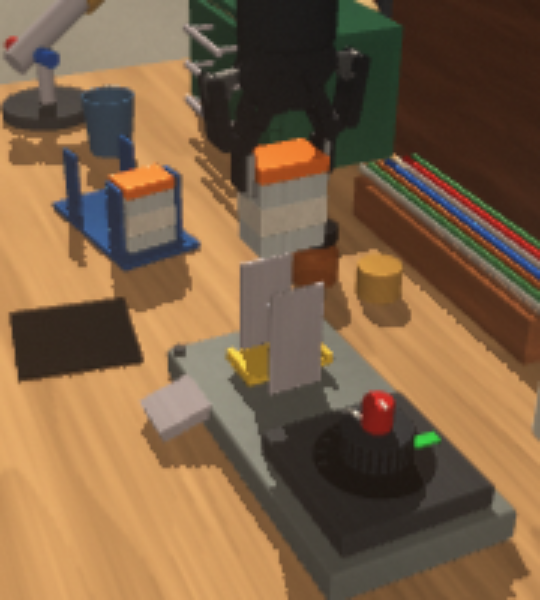

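```bash
python3 - <<'E'
from h import *
w=load('wrist')
iw=cv2.resize(w['color'][85:245,160:350],None,fx=4,fy=3.7,interpolation=cv2.INTER_CUBIC)
y=.047; ex=np.array([np.cos(y),np.sin(y)]);ey=np.array([-np.sin(y),np.cos(y)]);c=np.array((.575,-.1268))
for s in (1,):
    for z in (.045,.13):
      q=[c+a*ex*.025+s*b*ey for a,b in ((-1,.026),(1,.026),(1,.031),(-1,.031))]
      P=np.array([proj(w,[*p,z]) for p in q]); P=(P-[160,85]+.4)*[4,3.7]
      cv2.polylines(iw,[P.round().astype(int)],True,(255,0,255),1)
cv2.imwrite('pics/ovw2.png',iw)
E
```

```text
(no output)
```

View pics/ovw2.png

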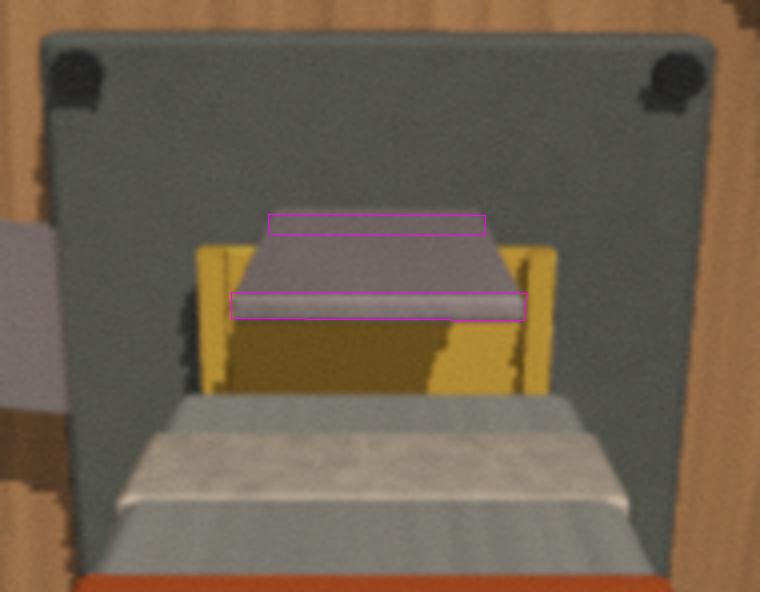

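Emit:
step_arm(moves=[{"travel": [0,0,-0.15],"roll": 0,"claw": 0},{"travel": [0,0,-0.3],"roll": 0,"claw": 0},{"travel": [0,0,-0.45],"roll": 0,"claw": 0},{"travel": [0,0,-0.58],"roll": 0,"claw": 0},{"travel": [0,0,-0.64],"roll": 0,"claw": 0}])

```text
t: 15.6
position: [0.5747, -0.1266, 0.108]
eef_rot: [[0.999, 0.05, -0.003], [0.05, -0.999, 0.001], [-0.003, -0.001, -1.0]]
wrist_force: [-0.8, -0.2, -5.5]
width: 0.0593
```

Emit:
step_arm(moves=[{"travel": [0,0,0],"roll": 0,"claw": 0},{"travel": [0,0,-0.04],"roll": 0,"claw": 0},{"travel": [0,0,-0.08],"roll": 0,"claw": 0},{"travel": [0,0,-0.08],"roll": 0,"claw": 0},{"travel": [0,0,-0.08],"roll": 0,"claw": 0}])

```text
t: 16.1
position: [0.5764, -0.1272, 0.0981]
eef_rot: [[0.999, 0.05, 0.0], [0.05, -0.999, -0.0], [0.0, 0.0, -1.0]]
wrist_force: [-0.6, -0.5, -6.6]
width: 0.0593
```

Emit:
step_arm(moves=[{"travel": [-0.007,0,-0.03],"roll": 0,"claw": 0},{"travel": [-0.007,0,-0.05],"roll": 0,"claw": 0},{"travel": [-0.007,0,-0.07],"roll": 0,"claw": 0},{"travel": [-0.007,0,-0.08],"roll": 0,"claw": 0},{"travel": [-0.007,0,-0.08],"roll": 0,"claw": 0}])

```text
t: 16.6
position: [0.5754, -0.1273, 0.086]
eef_rot: [[0.999, 0.05, 0.001], [0.05, -0.999, -0.0], [0.001, 0.0, -1.0]]
wrist_force: [-0.5, 0.3, -2.2]
width: 0.0591
```

Emit:
step_arm(moves=[{"travel": [0,0,-0.01],"roll": 0,"claw": 0},{"travel": [0,0,-0.015],"roll": 0,"claw": 0},{"travel": [0,0,-0.015],"roll": 0,"claw": 0}])

```text
t: 16.9
position: [0.5755, -0.1273, 0.0837]
eef_rot: [[0.999, 0.05, 0.001], [0.05, -0.999, -0.0], [0.001, 0.0, -1.0]]
wrist_force: [0.3, 0.1, -1.0]
width: 0.0593
```

Emit:
step_arm(moves=[{"travel": [0,0,0],"roll": 0,"claw": 0.6},{"travel": [0,0,0],"roll": 0,"claw": 1},{"travel": [0,0,0],"roll": 0,"claw": 1},{"travel": [0,0,0],"roll": 0,"claw": 1},{"travel": [0,0,0],"roll": 0,"claw": 1}])

```text
t: 17.4
position: [0.5755, -0.1272, 0.0838]
eef_rot: [[0.999, 0.05, 0.001], [0.05, -0.999, -0.0], [0.001, 0.0, -1.0]]
wrist_force: [-0.5, -0.9, -0.2]
width: 0.0855
```

Emit:
step_arm(moves=[{"travel": [0,0,0.2],"roll": 0,"claw": 1},{"travel": [0,0,0.4],"roll": 0,"claw": 1},{"travel": [0,0,0.7],"roll": 0,"claw": 1},{"travel": [0,0,0.9],"roll": 0,"claw": 1},{"travel": [0,0,1],"roll": 0,"claw": 1}])

```text
t: 17.9
position: [0.5768, -0.1277, 0.2375]
eef_rot: [[0.999, 0.05, 0.006], [0.05, -0.999, -0.002], [0.005, 0.002, -1.0]]
wrist_force: [-0.0, -0.0, -1.4]
width: 0.0854
```

```bash
python3 - <<'E'
from h import *
s=r.get_state(); print(s['t'],s['position'],s['wrist_force'],s['width'],s['eef_rot'].round(3))
f=grab('wrist','w12.png')
blobs(f,(5,190,130),(16,255,255),.118,'or',500)
f=grab('side','s12.png'); cv2.imwrite('pics/s12z.png',cv2.resize(f['color'][100:300,190:370],None,fx=3,fy=3))
E
```

```text
17.9 [ 0.57679409 -0.12766875  0.23747656] [-0.04234718 -0.04008819 -1.44813124] 0.08535285716784764 [[ 0.999  0.05   0.006]
 [ 0.05  -0.999 -0.002]
 [ 0.005  0.002 -1.   ]]
or [ 214  158   74   54 2982] mean [ 0.5745 -0.1302] rect [ 0.5743 -0.1262] [0.0603 0.0459] 3.5
```

View pics/w12.png

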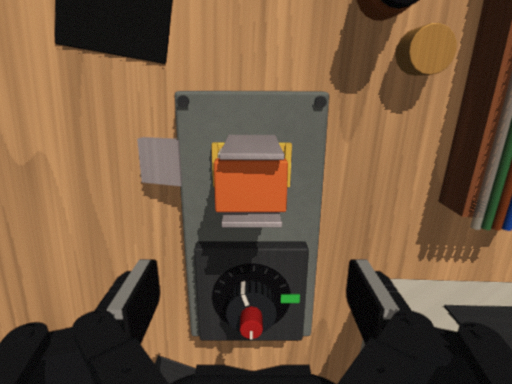

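View pics/s12z.png

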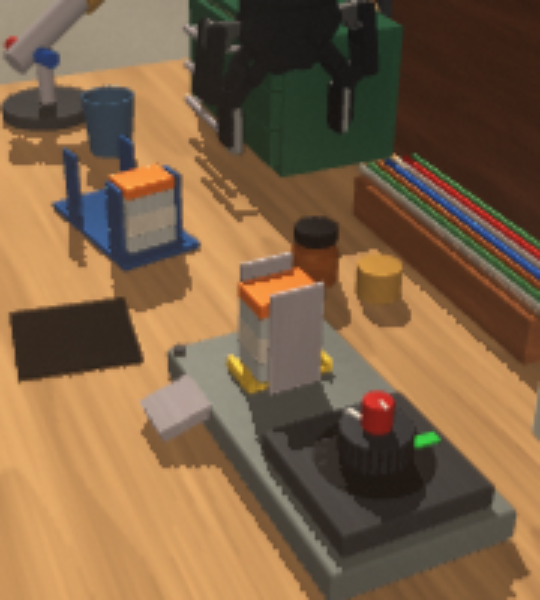

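```bash
python3 - <<'E'
from h import *
f=load('wrist')
blobs(f,(45,120,80),(75,255,255),.051,'green',20)
iw=cv2.resize(f['color'][230:350,180:330],None,fx=5,fy=5,interpolation=cv2.INTER_CUBIC)
y=.047; ex=np.array([np.cos(y),np.sin(y)]);ey=np.array([-np.sin(y),np.cos(y)]);c=np.array((.575,-.1268))-.158*ey
print('axis',c)
for R,z in ((.028,.056),(.028,.08),(.012,.105),(.012,.08)):
    P=np.array([proj(f,[*(c+R*np.array([np.cos(t),np.sin(t)])),z]) for t in np.linspace(0,6.28,60)]); P=(P-[180,230]+.4)*5
    cv2.polylines(iw,[P.round().astype(int)],True,(255,0,255),1)
P=(np.array(proj(f,[*(c+.046*ex),.051]))-[180,230]+.4)*5; cv2.circle(iw,tuple(P.round().astype(int)),3,(255,0,255),-1)
cv2.imwrite('pics/ovr.png',iw)
for p in [(243,283),(247,305)]: 
    q=onz(f,*p,.08)[:2]-c; print(q, np.arctan2(q[1],q[0])-y)
E
```

```text
green [281 294  19   9 169] mean [ 0.6287 -0.2833] rect [ 0.6288 -0.2833] [0.0217 0.0113] 2.5
axis [ 0.58242327 -0.28462552]
[-0.01027179  0.03876884] 1.7827949171854498
[-0.00477371  0.01107019] 1.930925150793003
```

View pics/ovr.png

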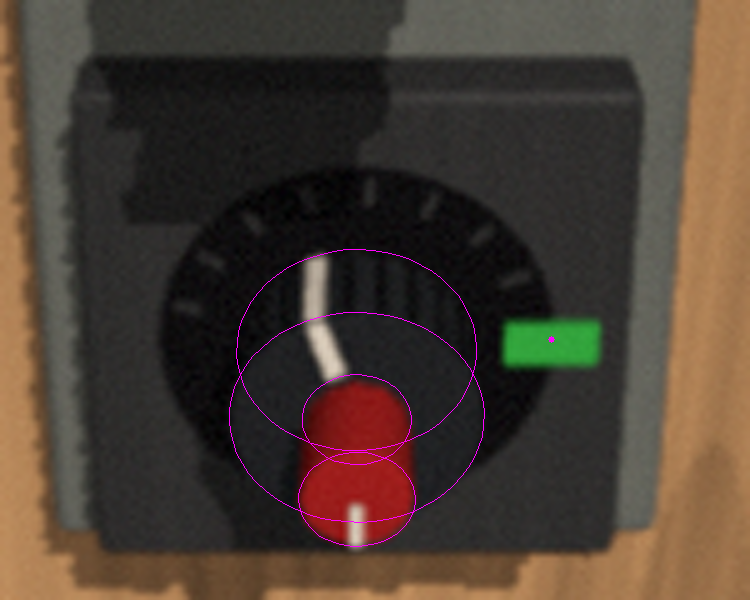

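```bash
python3 - <<'E'
from h import *
f=load('wrist'); c=np.array([.5824,-.2846])
for p in [(243.2,293.6),(247.2,305.2)]: 
    q=onz(f,*p,.08)[:2]-c; print(q,np.linalg.norm(q), np.arctan2(q[1],q[0])-.047)
E
```

```text
[-0.00948482  0.02550116] 0.027207924096765708 1.879878787539711
[-0.00452141  0.01079415] 0.011702856364762391 1.920468722517734
```

Emit:
step_arm(moves=[{"travel": [0.04,-0.3,0],"roll": 0.3,"claw": 1},{"travel": [0.04,-0.6,0],"roll": 0.6,"claw": 1},{"travel": [0.04,-0.9,0],"roll": 0.9,"claw": 1},{"travel": [0.04,-1,0],"roll": 1,"claw": 1},{"travel": [0.04,-1,0],"roll": 1,"claw": 1}])

```text
t: 18.5
position: [0.5803, -0.2795, 0.2312]
eef_rot: [[0.854, 0.519, -0.002], [0.519, -0.854, 0.001], [-0.001, -0.002, -1.0]]
wrist_force: [0.9, 0.3, -1.0]
width: 0.0856
```

Emit:
step_arm(moves=[{"travel": [0,-0.05,0],"roll": 0.3,"claw": 1},{"travel": [0,-0.05,0],"roll": 0.6,"claw": 1},{"travel": [0,-0.05,0],"roll": 0.9,"claw": 1},{"travel": [0,-0.05,0],"roll": 1,"claw": 1},{"travel": [0,-0.05,0],"roll": 1,"claw": 1}])

```text
t: 19.0
position: [0.581, -0.283, 0.2326]
eef_rot: [[0.497, 0.868, -0.001], [0.868, -0.497, 0.001], [0.001, -0.002, -1.0]]
wrist_force: [0.4, -0.2, 0.5]
width: 0.0855
```

```bash
python3 - <<'E'
from h import *
f=grab('wrist','w13.png')
s=r.get_state(); print(s['t'],s['position'],s['wrist_force'],s['joint_positions'].round(2),s['eef_rot'].round(3))
E
```

```text
19.05 [ 0.58104997 -0.28319509  0.23274577] [-0.24085095 -0.3194773  -0.40496802] [-0.55  0.53  0.33  1.37  0.   -0.03] [[ 0.498  0.867 -0.001]
 [ 0.867 -0.498  0.001]
 [ 0.001 -0.002 -1.   ]]
```

View pics/w13.png

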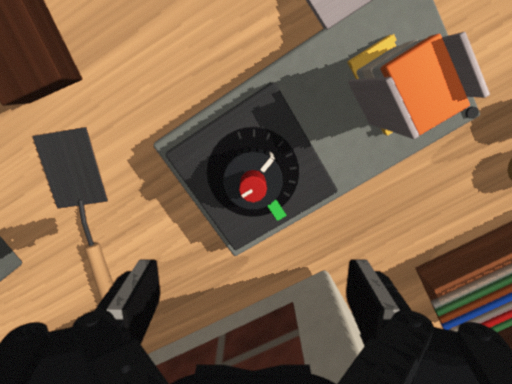

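Emit:
step_arm(moves=[{"travel": [0.009,-0.01,-0.2],"roll": 0,"claw": 1},{"travel": [0.009,-0.01,-0.45],"roll": 0,"claw": 1},{"travel": [0.009,-0.01,-0.7],"roll": 0,"claw": 1},{"travel": [0.009,-0.01,-0.8],"roll": 0,"claw": 1},{"travel": [0.009,-0.01,-0.8],"roll": 0,"claw": 1}])

```text
t: 19.55
position: [0.5801, -0.2839, 0.1098]
eef_rot: [[0.498, 0.867, -0.006], [0.867, -0.498, 0.004], [0.001, -0.007, -1.0]]
wrist_force: [0.6, 0.3, 0.6]
width: 0.0854
```

```bash
python3 - <<'E'
from h import *
f=grab('wrist','w14.png');f=grab('side','s14.png');cv2.imwrite('pics/s14z.png',cv2.resize(f['color'][150:310,220:380],None,fx=3.6,fy=3.6))
s=r.get_state(); print(s['t'],s['position'],s['wrist_force'],s['joint_positions'].round(2),s['eef_rot'].round(3))
E
```

```text
19.65 [ 0.58260404 -0.2856603   0.11379582] [-0.66890871  0.04537477  0.11569064] [-0.55  0.58  0.1   1.09  0.   -0.03] [[ 0.498  0.867 -0.   ]
 [ 0.867 -0.498  0.   ]
 [ 0.    -0.    -1.   ]]
```

View pics/w14.png

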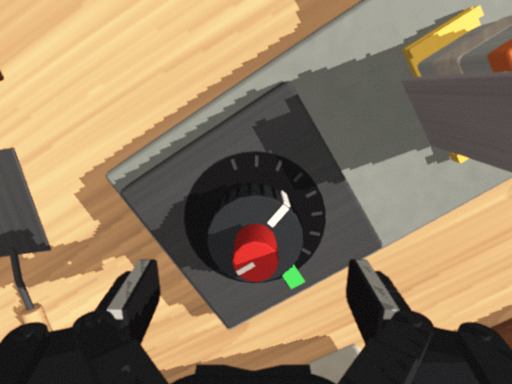

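View pics/s14z.png

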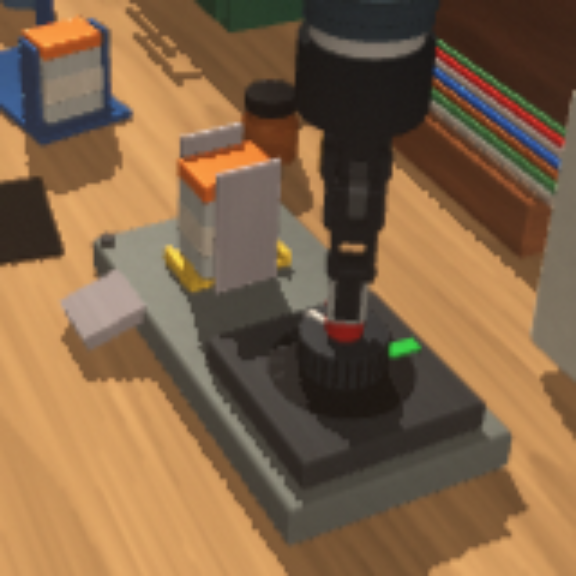

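Emit:
step_arm(moves=[{"travel": [0,0.006,-0.13],"roll": 0,"claw": 1},{"travel": [0,0.006,-0.26],"roll": 0,"claw": 1},{"travel": [0,0.006,-0.35],"roll": 0,"claw": 1},{"travel": [0,0.006,-0.39],"roll": 0,"claw": 1},{"travel": [0,0.006,-0.39],"roll": 0,"claw": 1}])

```text
t: 20.15
position: [0.5825, -0.2852, 0.055]
eef_rot: [[0.498, 0.867, -0.0], [0.867, -0.498, 0.0], [0.0, -0.0, -1.0]]
wrist_force: [-0.1, 0.1, -0.3]
width: 0.0853
```

Emit:
step_arm(force=20, moves=[{"travel": [0,0,0],"roll": 0,"claw": 1},{"travel": [0,0,0],"roll": 0,"claw": 0.75},{"travel": [0,0,0],"roll": 0,"claw": 0.75}])

```text
t: 20.45
position: [0.5832, -0.2857, 0.056]
eef_rot: [[0.498, 0.867, 0.001], [0.867, -0.498, -0.001], [0.0, 0.002, -1.0]]
wrist_force: [0.7, 0.3, -1.0]
width: 0.0643
```

```bash
python3 - <<'E'
from h import *
f=grab('wrist','w15.png')
s=r.get_state(); print(s['t'],s['position'],s['wrist_force'],s['width'],s['joint_positions'].round(2),s['eef_rot'].round(3))
E
```

```text
20.5 [ 0.58306429 -0.28561519  0.05585299] [-0.16210882 -0.76432664 -0.71270063] 0.0638743817996624 [-0.55  0.62  0.01  0.96  0.   -0.03] [[ 0.498  0.867  0.001]
 [ 0.867 -0.498 -0.001]
 [ 0.     0.001 -1.   ]]
```

View pics/w15.png

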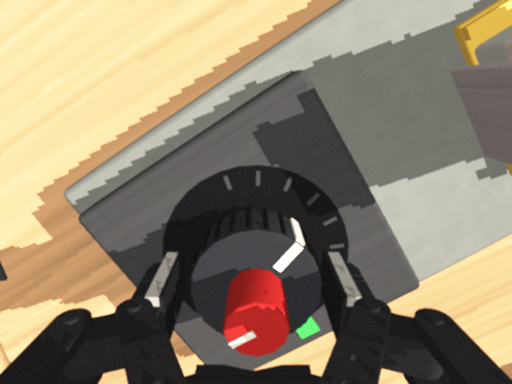

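Emit:
step_arm(force=30, moves=[{"travel": [-0.003,0.006,-0.005],"roll": 0,"claw": 0.7},{"travel": [-0.003,0.006,-0.005],"roll": 0,"claw": 0},{"travel": [-0.003,0.006,-0.005],"roll": 0,"claw": 0},{"travel": [-0.003,0.006,-0.005],"roll": 0,"claw": 0},{"travel": [-0.003,0.006,-0.005],"roll": 0,"claw": 0}])

```text
t: 21.0
position: [0.5826, -0.2839, 0.0548]
eef_rot: [[0.497, 0.868, 0.001], [0.868, -0.497, 0.001], [0.001, 0.001, -1.0]]
wrist_force: [0.3, 3.7, 5.7]
width: 0.0546
```

Emit:
step_arm(moves=[{"travel": [0,0,0],"roll": -0.1,"claw": 0},{"travel": [0,0,0],"roll": -0.2,"claw": 0},{"travel": [0,0,0],"roll": -0.4,"claw": 0},{"travel": [0,0,0],"roll": -0.6,"claw": 0},{"travel": [0,0,0],"roll": -0.6,"claw": 0}])

```text
t: 21.5
position: [0.5828, -0.2836, 0.0548]
eef_rot: [[0.732, 0.681, 0.002], [0.681, -0.732, 0.001], [0.002, 0.0, -1.0]]
wrist_force: [0.4, 3.2, 5.5]
width: 0.0548
```

```bash
python3 - <<'E'
from h import *
f=grab('wrist','w16.png')
s=r.get_state(); print(s['t'],s['position'],s['wrist_force'],s['ft_torque'],s['width'],s['joint_positions'].round(2),s['eef_rot'].round(3))
E
```

```text
21.55 [ 0.58280536 -0.28365207  0.054869  ] [1.61567995 4.30132214 5.29329881] [ 0.85724709 -0.1992957  -0.04523106] 0.05475706763331363 [-0.55  0.62  0.01  0.96  0.    0.27] [[ 0.731  0.682  0.002]
 [ 0.682 -0.731  0.001]
 [ 0.002  0.    -1.   ]]
```

View pics/w16.png

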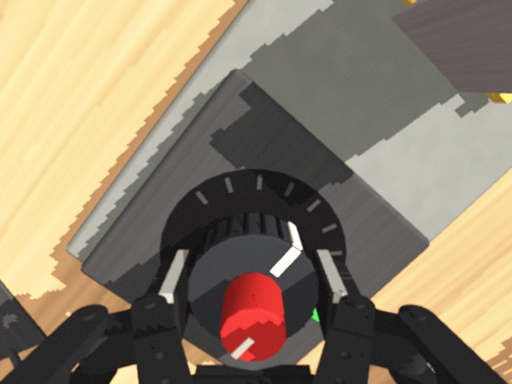

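Emit:
step_arm(moves=[{"travel": [0,0,0],"roll": -0.2,"claw": 0},{"travel": [0,0,0],"roll": -0.4,"claw": 0},{"travel": [0,0,0],"roll": -0.6,"claw": 0},{"travel": [0,0,0],"roll": -0.8,"claw": 0},{"travel": [0,0,0],"roll": -1,"claw": 0}])

```text
t: 22.05
position: [0.5834, -0.2834, 0.0549]
eef_rot: [[0.97, 0.245, 0.003], [0.245, -0.97, 0.002], [0.003, -0.001, -1.0]]
wrist_force: [1.9, 5.7, 4.9]
width: 0.0549
```

Emit:
step_arm(moves=[{"travel": [0,0,0],"roll": -0.2,"claw": 0},{"travel": [0,0,0],"roll": -0.4,"claw": 0},{"travel": [0,0,0],"roll": -0.6,"claw": 0},{"travel": [0,0,0],"roll": -0.8,"claw": 0},{"travel": [0,0,0],"roll": -1,"claw": 0}])

```text
t: 22.55
position: [0.5839, -0.2834, 0.0548]
eef_rot: [[0.968, -0.25, 0.004], [-0.25, -0.968, 0.002], [0.003, -0.003, -1.0]]
wrist_force: [4.2, 5.2, 2.9]
width: 0.0552
```

Emit:
step_arm(moves=[{"travel": [0,0,0],"roll": -0.2,"claw": 0},{"travel": [0,0,0],"roll": -0.4,"claw": 0},{"travel": [0,0,0],"roll": -0.6,"claw": 0},{"travel": [0,0,0],"roll": -0.8,"claw": 0},{"travel": [0,0,0],"roll": -0.8,"claw": 0}])

```text
t: 23.05
position: [0.5843, -0.2836, 0.0549]
eef_rot: [[0.796, -0.605, 0.004], [-0.605, -0.796, 0.001], [0.003, -0.004, -1.0]]
wrist_force: [4.5, 5.3, 3.1]
width: 0.0552
```

```bash
cat > ring.py <<'E'
from h import *
import sys
f=grab('wrist',sys.argv[1]+'.png'); g=grab('top')
cv2.imwrite('pics/'+sys.argv[1]+'t.png',cv2.resize(g['color'][155:215,255:360],None,fx=7,fy=7,interpolation=cv2.INTER_CUBIC))
s=r.get_state(); print(s['t'],s['position'],s['wrist_force'],s['ft_torque'],s['width'],s['joint_positions'].round(2),s['eef_rot'].round(3))
hsv=cv2.cvtColor(f['color'],cv2.COLOR_BGR2HSV)
k=cv2.inRange(hsv,(0,0,150),(180,60,255))
c=np.array([.5824,-.2846])
P=[]
for v,u in np.argwhere(k):
    q=onz(f,u,v,.08)[:2]-c; n=np.linalg.norm(q)
    if .014<n<.026: P.append((np.arctan2(q[1],q[0])-.047,n))
P=np.array(P)
if len(P): 
    z=np.exp(1j*P[:,0]); print('n',len(P),'ring line angle ccw of green',np.angle(z.mean()),abs(z.mean()))
E
python3 ring.py w17
```

```text
23.15 [ 0.58432891 -0.28358646  0.05486219] [5.04817913 5.86525549 2.24341335] [ 0.83036681 -0.90003187 -0.05502945] 0.05512097769396769 [-0.55  0.62  0.01  0.95  0.    1.67] [[ 0.797 -0.604  0.004]
 [-0.604 -0.797  0.001]
 [ 0.003 -0.004 -1.   ]]
n 353 ring line angle ccw of green 0.06317183376493722 0.8285515996070317
```

View pics/w17.png

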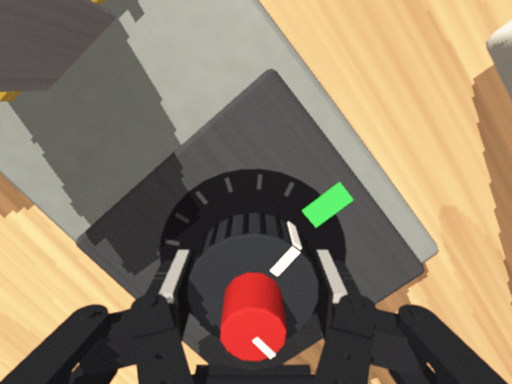

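```bash
python3 - <<'E'
from h import *
f=load('wrist')
a=onz(f,273,273,.08)[:2];b=onz(f,298,250,.08)[:2];c=np.array([.5824,-.2846])
d=b-a;print(np.arctan2(d[1],d[0])-.047,[(np.linalg.norm(p-c),np.arctan2(*(p-c)[::-1])-.047) for p in(a,b)])
blobs(f,(45,120,80),(75,255,255),.051,'green',20)
g=onz(f,328,204,.051)[:2]-c; print(np.arctan2(g[1],g[0])-.047)
E
```

```text
0.1253031014856224 [(np.float64(0.012898643226953357), np.float64(0.13818061116234504)), (np.float64(0.027236616262424483), np.float64(0.13140146701475158))]
green [ 301  182   52   46 1163] mean [ 0.6281 -0.2833] rect [ 0.628  -0.2834] [0.0229 0.0125] 3.1
-0.019443175868483188
```

Emit:
step_arm(moves=[{"travel": [0,0,0],"roll": -0.15,"claw": 0},{"travel": [0,0,0],"roll": -0.3,"claw": 0},{"travel": [0,0,0],"roll": -0.3,"claw": 0},{"travel": [0,0,0],"roll": -0.3,"claw": 0}])

```text
t: 23.55
position: [0.5845, -0.2837, 0.0548]
eef_rot: [[0.697, -0.717, 0.005], [-0.717, -0.697, 0.001], [0.002, -0.004, -1.0]]
wrist_force: [5.1, 4.3, 2.3]
width: 0.0549
```

Emit:
step_arm(moves=[{"travel": [0,0,0],"roll": 0,"claw": 0.7},{"travel": [0,0,0],"roll": 0,"claw": 1},{"travel": [0,0,0],"roll": 0,"claw": 1},{"travel": [0,0,0],"roll": 0,"claw": 1},{"travel": [0,0,0],"roll": 0,"claw": 1}])

```text
t: 24.05
position: [0.5819, -0.2846, 0.0542]
eef_rot: [[0.696, -0.718, -0.0], [-0.718, -0.696, -0.0], [-0.0, 0.0, -1.0]]
wrist_force: [0.4, -0.2, 0.7]
width: 0.0854
```

Emit:
step_arm(moves=[{"travel": [0,0,0.1],"roll": 0,"claw": 1},{"travel": [0,0,0.3],"roll": 0,"claw": 1},{"travel": [0,0,0.6],"roll": 0,"claw": 1},{"travel": [0,0,0.8],"roll": 0,"claw": 1},{"travel": [0,0,0.9],"roll": 0,"claw": 1}])

```text
t: 24.55
position: [0.5835, -0.2854, 0.1934]
eef_rot: [[0.697, -0.717, 0.005], [-0.717, -0.697, -0.003], [0.006, -0.001, -1.0]]
wrist_force: [-0.1, 0.2, -0.7]
width: 0.0856
```

```bash
python3 ring.py w18
```

```text
24.65 [ 0.58375304 -0.2855383   0.19261873] [ 0.91326894 -0.11149575  0.4632212 ] [ 0.04632869 -0.00867578 -0.0122683 ] 0.08526605657186502 [-0.55  0.54  0.24  1.26 -0.    1.82] [[ 0.697 -0.717  0.005]
 [-0.717 -0.697 -0.003]
 [ 0.006 -0.001 -1.   ]]
n 106 ring line angle ccw of green -0.26959701020818305 0.7208313524591058
```

View pics/w18.png

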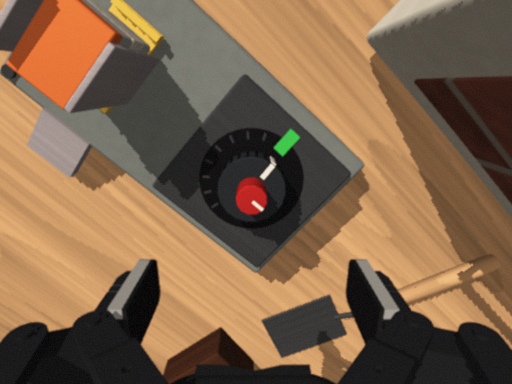

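```bash
python3 - <<'E'
from h import *
f=load('wrist');c=np.array([.5824,-.2846])
cv2.imwrite('pics/w18z.png',cv2.resize(f['color'][115:235,190:310],None,fx=5,fy=5,interpolation=cv2.INTER_CUBIC))
blobs(f,(45,120,80),(75,255,255),.051,'green',20)
for name,z in (('ring',.08),('trim',.105)):
    hsv=cv2.cvtColor(f['color'],cv2.COLOR_BGR2HSV); k=cv2.inRange(hsv,(0,0,140),(180,110,255))
    k[:, :200]=0;k[:,310:]=0;k[:115]=0;k[235:]=0
    n,l,st,ce=cv2.connectedComponentsWithStats(k)
    for i in range(1,n):
        if st[i,4]>8:
            q=np.array([onz(f,u,v,z)[:2]-c for v,u in np.argwhere(l==i)])
            qq=q[np.linalg.norm(q,axis=1)<.0285]
            if len(qq): m=qq.mean(0); print(name,st[i],m,np.linalg.norm(m),np.arctan2(m[1],m[0])-.047)
E
```

```text
green [273 129  27  28 376] mean [ 0.6282 -0.2834] rect [ 0.628  -0.2834] [0.0231 0.0123] 2.5
ring [260 157  16  23 132] [0.02060009 0.00117948] 0.020633823740851768 0.010193587646296215
ring [252 201  12  10  55] [-0.00607155 -0.0138314 ] 0.015105344098354926 -2.0314389194804043
trim [260 157  16  23 132] [0.0224491  0.00637199] 0.023335899416259406 0.22956770376187713
trim [252 201  12  10  55] [ 0.00018471 -0.00699117] 0.006993613455131008 -1.591381642639996
```

View pics/w18z.png

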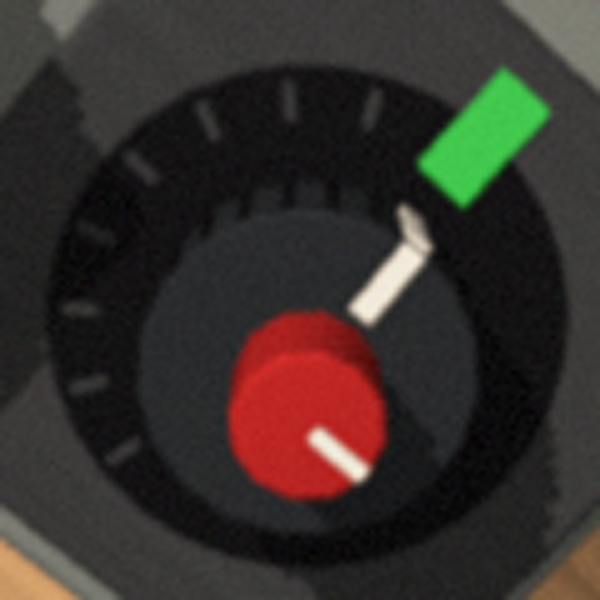

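View pics/w18t.png

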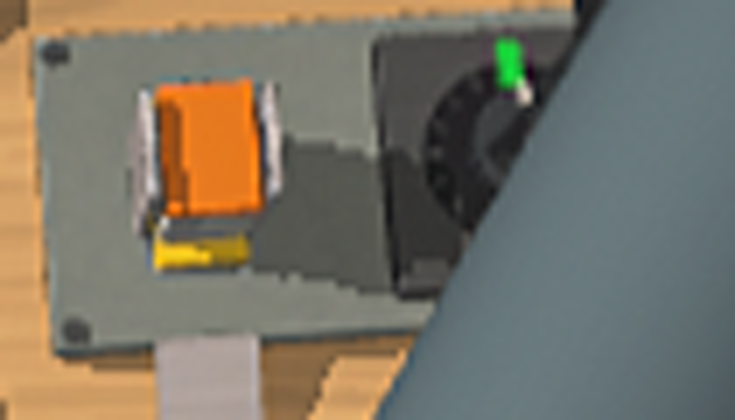

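```bash
python3 - <<'E'
from h import *
f=grab('side','s19.png')
blobs(f,(5,190,130),(14,255,255),.088,'or',80)
s0=cv2.imread('pics/s12.png')
d=cv2.absdiff(s0,f['color']).max(2)>60; print(np.argwhere(d).min(0),np.argwhere(d).max(0))
T=load('wrist') # current
import glob
s=r.get_state(); print(s['t'],s['wrist_force'],s['joint_velocities'].round(3))
E
```

```text
or [270 189  25  17 119] mean [ 0.5938 -0.0797] rect [ 0.5884 -0.0797] [0.09   0.0478] 30.8
[ 0 16] [383 382]
24.7 [0.35823534 0.26504967 0.88138725] [ 0.001  0.027 -0.055 -0.014  0.002 -0.001]
```

View pics/s19.png

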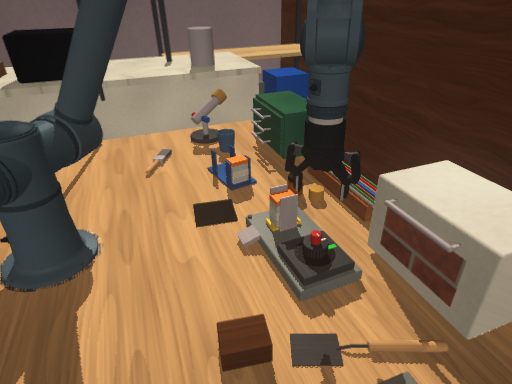

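Emit:
step_arm(moves=[{"travel": [0,0,0.1],"roll": 0,"claw": 1},{"travel": [0,0,0.1],"roll": 0,"claw": 1},{"travel": [0,0,0.1],"roll": 0,"claw": 1},{"travel": [0,0,0.1],"roll": 0,"claw": 1}])

```text
t: 25.1
position: [0.5815, -0.284, 0.2027]
eef_rot: [[0.697, -0.717, -0.002], [-0.717, -0.697, 0.001], [-0.002, 0.001, -1.0]]
wrist_force: [-0.1, 0.9, -0.7]
width: 0.0855
```

```bash
python3 - <<'E'
from plant import r
print(r.get_state()['t']); print(r.hand_in())
E
```

```text
25.1
the job is handed in; nothing more can be done
None
```

I finished the job and handed it in at 25.1 s of the 72 s allowed; hand-in gives no verdict, so the checks below are my own.

- **Finding the full tin:** The tin on the right of the stand weighed about 1.4 N (0.14 kg), so it was the empty one and I set it back. The other weighed about 6 N, so it was the full one.
- **Placing it:** I changed the grip on the rubber pad and set the full tin in the cradle. Its lid then measured about 1 mm from my estimate of the cradle's centre. I judged the deck sunk from the height at which the weight came off the gripper (about 7 mm down); I never measured the deck itself.
- **Feed ring:** I turned it about 1.85 rad clockwise in one grasp. Its white line then read 0.01 rad from the green mark's nominal direction, against the 0.14 rad allowed.
- **Trim knob:** Its line pointed the same way in the pictures before, during and after the turn. I only checked this by eye and did not measure its movement.
- **Everything else:** The last side view showed the empty tin upright in the stand and the other things where they were, with the gripper clear of everything. I checked these by eye; the automatic comparison of that picture with an earlier one was no use, because the arm had moved.
- **A reading that disagreed:** The automatic reading of the ring's line gave wrong values, because it mixed in the trim knob's line and possibly the finger pads. I used the line's own pixels instead.

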